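# Load the warming shelf with sample jars and set its dial

### The arm

A 6-joint arm with a two-finger parallel gripper is mounted at the origin on the work surface. World frame = base frame: x ahead of the robot, y to its left, z up, the work surface at z = 0. Lengths are in mm, angles in rad, forces in N, time in s.
With the tool pointing down it reaches from about 400 to 825 mm from the base axis. Payload 7 kg.
Tool frame: the origin (TCP) lies at the very end of the fingers, on their centre line; the grasp point (between the pads) lies 19 mm behind it (ctrl.hold_point_z is the distance from the TCP to the grasp point, in mm); z points along the fingers, y is the line along which they close (so a half turn about z gives the same grasp; the last joint's range is limited). The gripper opens to 85 mm and grips with 20 to 120 N. Pads are 22 mm wide; open, the fingers measure 114 mm over their backs; the gripper's body (76 mm by 85 mm) begins 54 mm behind the grasp point. The pads swing forward as they close: fully open they stand 13 mm farther back than shut.
Start: joints at [-0.965, 0.359, 0.012, 0, -1.224, -0.288], TCP at [210.895, -641.185, 231.302] pointing down, gripper open.
Joint ranges: [-3.07, 3.07], [-1.43, 2.12], [-1.02, 1.25], [-3.03, 1.67], [-3.05, -0], [-3.03, 3.03]. Speed limits (rad/s): [2.39, 2.39, 3.01, 3.14, 3.14, 3.14].

### API

Orientations are given as a 3x3 rotation matrix whose columns are the frame's x, y, z axes.
In Python, from rig import ctrl gives the robot as it stands.
- The arm moves only by the tool servo_tool, never from a script. Its argument "steps" is one flat list of numbers, 7 for each row, row after row: the shift along the tool's x, y, z normalised to -1 to 1, where 1 is 150 mm, then the turn, a rotation vector about the tool's x, y, z normalised to -1 to 1, where 1 is pi rad, then the closure, from -1 (fully open) to 1 (shut). A call has 1 to 12 rows; each row is the pose to reach, as a shift and turn from the pose commanded when the call began, along the tool's axes at that moment, turning the shorter way round; what a row does not reach only later rows make up. A row lasts 1/8 s, in which the tool goes at most 62.5 mm and 10.7 degrees, less where a joint would pass 70% of its speed; a pose out of reach is approached as far as the arm can. A call with a number of a shift or a turn outside -1 to 1 is refused whole. A call with a gripper value outside its range is refused whole. The fingers move at their own pace and stop on an object; the grip force is fixed at half the most. Time passes only in rows, so rows that repeat a pose let the fingers close. It gives the time, the measured TCP pose, the force, the opening and the grip force at its end, in the units of the state.
- ctrl.sense(): the state, without advancing time (a new reading comes with each control period).
- ctrl.grab_frame(name): name is "scene" or "top" or "wrist"; returns a dict with "image" (480x640x3 uint8, blue, green, red), "fov_y" (degrees; the focal length in pixels is half the picture's height over the tangent of half this angle, whatever the lens; pixels are square), "cx", "cy" (the principal point, pixels), "T" (4x4, takes a point from camera to world coordinates); the wrist camera has in their place "hand_eye" (4x4, takes a point from camera to tool coordinates, whose origin is the TCP and whose axes are the flange's). Camera axes: x right, y up, looking along -z (the intrinsics and any distortion apply to the point x, -y, -z); pixel columns grow to the right and rows downward; lengths in mm; the calibration is good to about 2 mm. A picture is of the moment at which its call begins: read the wrist's pose just before it. There is no depth.
- ctrl.close_job(): hands the job in; it is judged then, once.
The state is a dict: "t": time; "q": joint angles; "dq": joint speeds; "tau": joint torques, N m; "eef_pos": TCP position; "tool_rot": TCP orientation; "contact_force": force on the tool from outside, world axes, zero at the start; "moment": the same for the moment, N m; "gripper_width": finger opening in mm; "gripper_force": force on a finger pad.
Only numpy, scipy, OpenCV 4.12 (cv2) and the standard library are available. Lean on these libraries where they do the work, as an engineer would, in place of code of your own. Each camera call takes 0.05 s, during which the arm holds its last target. There are 200 camera calls.

### The job

Turn the warming shelf's dial fully off while the shelf is still empty, then stand all the sample jars upright on the printed circles of the shelf, tall jars in the back row and short jars in the front row, each centred on its circle and each row filled without gaps from the end farthest from the dial. With all the jars in place and the dial still off, turn the dial until its pointer lines up with the black set-point tab; leave the beaker, the wash bottle and the mouse alone.

Things in the scene. Friction and masses are not known exactly. Their poses are not given: they have to be found in the camera images.
- tall1: tall amber glass sample jar with white screw cap, a plain cylinder 40 mm in diameter and 80 mm high including the cap (cap 34 mm in diameter, top 14 mm); origin at the centre of its underside, z up through the cap. About 160 g. Starts upright on the bench. Two or three tall jars are present; an absent one reads None from the start.
- tall2: tall amber glass sample jar with white screw cap, a plain cylinder 40 mm in diameter and 80 mm high including the cap (cap 34 mm in diameter, top 14 mm); origin at the centre of its underside, z up through the cap. About 160 g. Starts upright on the bench. Two or three tall jars are present; an absent one reads None from the start.
- tall3: tall amber glass sample jar with white screw cap, a plain cylinder 40 mm in diameter and 80 mm high including the cap (cap 34 mm in diameter, top 14 mm); origin at the centre of its underside, z up through the cap. About 160 g. Starts upright on the bench. Two or three tall jars are present; an absent one reads None from the start.
- short1: short, wide amber glass sample jar with white screw cap, 46 mm in diameter and 48 mm high including the cap (cap 40 mm in diameter, top 14 mm); origin at the centre of its underside, z up. About 120 g. Starts upright on the bench. Two or three short jars are present; an absent one reads None from the start.
- short2: short, wide amber glass sample jar with white screw cap, 46 mm in diameter and 48 mm high including the cap (cap 40 mm in diameter, top 14 mm); origin at the centre of its underside, z up. About 120 g. Starts upright on the bench. Two or three short jars are present; an absent one reads None from the start.
- short3: short, wide amber glass sample jar with white screw cap, 46 mm in diameter and 48 mm high including the cap (cap 40 mm in diameter, top 14 mm); origin at the centre of its underside, z up. About 120 g. Starts upright on the bench. Two or three short jars are present; an absent one reads None from the start.
- unit: fixed low white instrument, the warming shelf: 200 (x) by 340 (y) by 40 mm high. Origin: centre of its underside; x to its back, away from the robot, y to the robot's left; turned by its yaw. Its flat top, 40 mm high, is the shelf: an aluminium plate with six printed circles in two rows, and the dial at the right (-y) end. A lip 18 mm high runs along the top from x = 94 to 100 mm.
- back1 (a point): centre of a printed circle, 48 mm in diameter, on the shelf top (height 40 mm): back row, farther from the robot, 42 mm behind the shelf's origin; place 1 of 3, the end farthest from the dial (leftmost). Neighbours in a row are 56 mm apart, the two rows 84 mm apart.
- back2 (a point): centre of a printed circle, 48 mm in diameter, on the shelf top (height 40 mm): back row, farther from the robot, 42 mm behind the shelf's origin; place 2 of 3, the middle one. Neighbours in a row are 56 mm apart, the two rows 84 mm apart.
- back3 (a point): centre of a printed circle, 48 mm in diameter, on the shelf top (height 40 mm): back row, farther from the robot, 42 mm behind the shelf's origin; place 3 of 3, the end nearest the dial. Neighbours in a row are 56 mm apart, the two rows 84 mm apart.
- front1 (a point): centre of a printed circle, 54 mm in diameter, on the shelf top (height 40 mm): front row, nearer the robot, 42 mm in front of the shelf's origin; place 1 of 3, the end farthest from the dial (leftmost). Neighbours in a row are 56 mm apart, the two rows 84 mm apart.
- front2 (a point): centre of a printed circle, 54 mm in diameter, on the shelf top (height 40 mm): front row, nearer the robot, 42 mm in front of the shelf's origin; place 2 of 3, the middle one. Neighbours in a row are 56 mm apart, the two rows 84 mm apart.
- front3 (a point): centre of a printed circle, 54 mm in diameter, on the shelf top (height 40 mm): front row, nearer the robot, 42 mm in front of the shelf's origin; place 3 of 3, the end nearest the dial. Neighbours in a row are 56 mm apart, the two rows 84 mm apart.
- dial (a joint): angle of the thermostat dial in rad, 0 (off, end stop) to 3.6; grows as the dial turns clockwise seen from above. At 0 its white pointer faces the shelf's front (-x, the robot's side), at the long thick tick of the printed scale; the other ticks are 30 degrees apart. It stays where it is left (friction about 0.04 N m).
- dial_grip (a point): on the dial's vertical axis, 37 mm above the shelf top: where to pinch. The dial is a black disc 44 mm in diameter with an upright bar across it, 42 long, 14 thick, top 44 mm above the shelf top; the white line on half of the bar is the pointer. At angle 0 the bar lies along the shelf's x. This entry's axes turn with the dial; the pointer points to its -x.
- pointer (a point): point straight out from the dial's pointer, 44 mm from the dial's axis: the place on the scale that the pointer shows
- setmark (a point): the set-point rider: a small black tab (12 by 6 by 5 mm high) standing on the panel at the rim of the dial scale, at the temperature wanted. This point is 44 mm from the dial's axis, on the tab; its -x axis points from the dial's axis to the tab. Fixed during a run; the dial angle that meets it lies between 0.9 and 2.7 rad.
- beaker: bystander: empty glass beaker, 70 mm in diameter, 85 mm high; origin at the centre of its underside
- washbottle: bystander: white wash bottle, 60 mm in diameter, 150 mm high; origin at the centre of its underside
- mouse: bystander: black computer mouse, 105 by 62 by 30 mm high; origin at the centre of its underside
Things that resemble listed ones, but are neither listed nor needed, are in the scene too. What is shaped like the tall3 but green, red or turquoise is not meant.

How it is judged (in metres and radians):
On the way, in this order (a step that is already met when the one before it is completed fails the run):
1. the dial is turned off (within 0.12 rad of its stop) while every jar is still off the shelf, on the bench (value of joint dial below 0.12 rad and height (world z) of each of tall1, tall2, tall3, short1, short2, short3 below 0.025 m), for 0.2 s.
2. all jars stand on their circles in their rows, without gaps, with the dial still off ((horizontal distance between tall1 and back1 below 0.008 m or horizontal distance between tall1 and back2 below 0.008 m or horizontal distance between tall1 and back3 below 0.008 m) and height (world z) of tall1 between 0.036 and 0.046 m and angle between each of tall1, tall2, tall3, short1, short2, short3's own z axis and vertical below 0.1 rad and (horizontal distance between tall2 and back1 below 0.008 m or horizontal distance between tall2 and back2 below 0.008 m or horizontal distance between tall2 and back3 below 0.008 m) and height (world z) of tall2 between 0.036 and 0.046 m and (horizontal distance between tall3 and back1 below 0.008 m or horizontal distance between tall3 and back2 below 0.008 m or horizontal distance between tall3 and back3 below 0.008 m) and height (world z) of tall3 between 0.036 and 0.046 m and horizontal distance between any of tall1, tall2, tall3 and back1 below 0.008 m and horizontal distance between any of tall1, tall2, tall3 and back2 below 0.008 m and (horizontal distance between short1 and front1 below 0.008 m or horizontal distance between short1 and front2 below 0.008 m or horizontal distance between short1 and front3 below 0.008 m) and height (world z) of short1 between 0.036 and 0.046 m and (horizontal distance between short2 and front1 below 0.008 m or horizontal distance between short2 and front2 below 0.008 m or horizontal distance between short2 and front3 below 0.008 m) and height (world z) of short2 between 0.036 and 0.046 m and (horizontal distance between short3 and front1 below 0.008 m or horizontal distance between short3 and front2 below 0.008 m or horizontal distance between short3 and front3 below 0.008 m) and height (world z) of short3 between 0.036 and 0.046 m and horizontal distance between any of short1, short2, short3 and front1 below 0.008 m and horizontal distance between any of short1, short2, short3 and front2 below 0.008 m and value of joint dial below 0.12 rad), for 0.3 s.
3. the dial's pointer stands at the set-point tab (horizontal distance between pointer and setmark below 0.0046 m), for 0.2 s.
At the end, for the whole second after the job is handed in: Every jar stands upright (within 0.1 rad), at rest, on the shelf within 8 mm of the centre of a circle of its row (tall back, short front), places 1 and 2 of each row filled (no gaps); the dial's pointer is within 4.6 mm (6 degrees) of the set-point mark ((horizontal distance between tall1 and back1 below 0.008 m or horizontal distance between tall1 and back2 below 0.008 m or horizontal distance between tall1 and back3 below 0.008 m) and height (world z) of tall1 between 0.036 and 0.046 m and angle between each of tall1, tall2, tall3, short1, short2, short3's own z axis and vertical below 0.1 rad and (horizontal distance between tall2 and back1 below 0.008 m or horizontal distance between tall2 and back2 below 0.008 m or horizontal distance between tall2 and back3 below 0.008 m) and height (world z) of tall2 between 0.036 and 0.046 m and (horizontal distance between tall3 and back1 below 0.008 m or horizontal distance between tall3 and back2 below 0.008 m or horizontal distance between tall3 and back3 below 0.008 m) and height (world z) of tall3 between 0.036 and 0.046 m and horizontal distance between any of tall1, tall2, tall3 and back1 below 0.008 m and horizontal distance between any of tall1, tall2, tall3 and back2 below 0.008 m and (horizontal distance between short1 and front1 below 0.008 m or horizontal distance between short1 and front2 below 0.008 m or horizontal distance between short1 and front3 below 0.008 m) and height (world z) of short1 between 0.036 and 0.046 m and (horizontal distance between short2 and front1 below 0.008 m or horizontal distance between short2 and front2 below 0.008 m or horizontal distance between short2 and front3 below 0.008 m) and height (world z) of short2 between 0.036 and 0.046 m and (horizontal distance between short3 and front1 below 0.008 m or horizontal distance between short3 and front2 below 0.008 m or horizontal distance between short3 and front3 below 0.008 m) and height (world z) of short3 between 0.036 and 0.046 m and horizontal distance between any of short1, short2, short3 and front1 below 0.008 m and horizontal distance between any of short1, short2, short3 and front2 below 0.008 m and linear speed of each of tall1, tall2, tall3, short1, short2, short3 below 0.02 m/s and horizontal distance between pointer and setmark below 0.0046 m); the robot touches nothing.
It fails at once if the beaker is moved more than 20 mm (distance of beaker from where it was at the start of the episode above 0.02 m).
It fails at once if the washbottle is moved more than 20 mm (distance of washbottle from where it was at the start of the episode above 0.02 m).
It fails at once if the mouse is moved more than 20 mm (distance of mouse from where it was at the start of the episode above 0.02 m).
Of tall1, tall2, tall3 only 2 to 3 are there at a start; the rules pass over those that are not, and their reading is None.
Of short1, short2, short3 only 2 to 3 are there at a start; the rules pass over those that are not, and their reading is None.
At some moment in a run one of short1, short2, short3 may be knocked a few centimetres aside while the robot is not near it.
It also fails if it takes over 210 s, if anything falls off the work surface, if the arm or the gripper's body presses on something with over 40 N, if the wrist force passes 120 N, or if a joint passes its speed limit or range.

## Working session

There is one attempt and no reset: what is moved stays moved. The work goes in short steps, Python scripts to look and compute and a tool call to move; the robot and the scene stay as the last step left them, time stands still between calls to the robot, and variables do not carry over. Pictures are saved under pics/ and viewed, at most 14 in all, crops included, and the job is handed in when it is done.

Besides the shell and the picture viewer there is one more tool, called after "Emit:" by a JSON object that holds its "fn" and its "kwargs", one argument or row to a line. servo_tool: Moves the arm, as the interface text tells. Scaled input: -1 to 1 covers 150 mm each way for a shift and pi rad each way for a turn. Its arguments: {"type":"object","properties":{"steps":{"type":"array"}},"required":["steps"]}

```bash
ls; mkdir -p pics; python3 - <<'E'
from rig import ctrl
import cv2,numpy as np
np.set_printoptions(precision=3,suppress=True)
s=ctrl.sense();print(s['t'],s['eef_pos'],s['tool_rot'],s['gripper_width'],ctrl.hold_point_z)
for n in('scene','top','wrist'):
    f=ctrl.grab_frame(n);cv2.imwrite(f'pics/{n}0.png',f['image'])
    print(n,{k:v for k,v in f.items() if k!='image'})
E
```

```text
pics
0.0 [ 210.747 -640.735  230.367] [[-0.95  -0.312 -0.001]
 [-0.312  0.95   0.002]
 [ 0.     0.002 -1.   ]] 85.49077112065552 18.700000000000003
scene {'fov_y': 46.49646246622148, 'cx': 325.5870968519878, 'cy': 236.81470597856284, 'T': array([[   0.834,   -0.463,    0.3  ,  867.773],
       [   0.551,    0.705,   -0.446, -496.999],
       [  -0.005,    0.537,    0.843, 1045.38 ],
       [   0.   ,    0.   ,    0.   ,    1.   ]])}
top {'fov_y': 43.602702656845246, 'cx': 321.01134035738187, 'cy': 245.2855970078136, 'T': array([[   0.006,    0.993,   -0.119,  388.247],
       [  -1.   ,    0.005,   -0.005,   -0.503],
       [  -0.004,    0.119,    0.993, 1265.758],
       [   0.   ,    0.   ,    0.   ,    1.   ]])}
wrist {'fov_y': 58.493484484198575, 'cx': 319.14127701694355, 'cy': 241.78977765237747, 'hand_eye': array([[  -0.001,    0.962,    0.273,   69.924],
       [   1.   ,    0.001,    0.   ,   -0.95 ],
       [  -0.   ,    0.273,   -0.962, -142.056],
       [   0.   ,    0.   ,    0.   ,    1.   ]])}
```

View pics/top0.png

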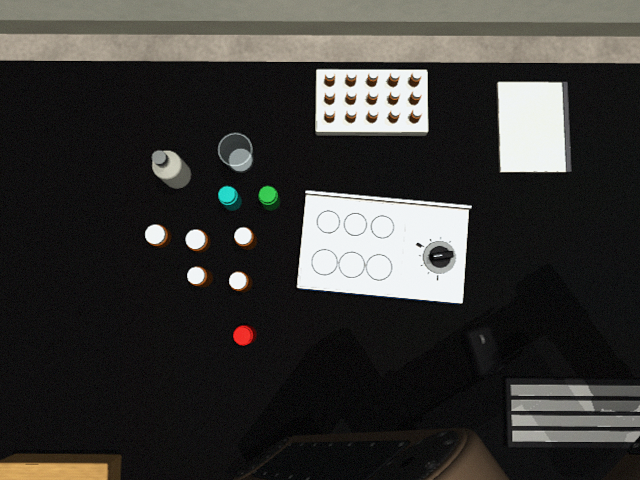

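View pics/scene0.png

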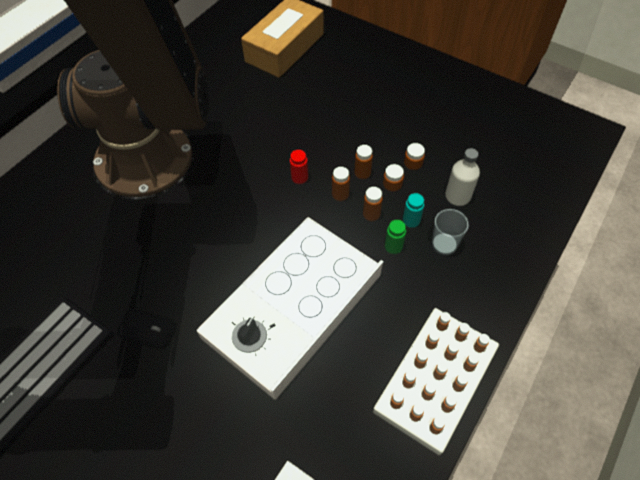

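The top view shows five amber jars with white caps at (157,235), (196,240), (244,237), (198,276) and (239,281). The green, turquoise and red look-alikes are at (268,196), (228,196) and (243,335). The shelf is centred near (385,248), the dial at (439,257) and the tab at (419,245). In the scene view the short jars are at (415,155) and (394,177), and the tall ones at (341,180), (364,160) and (373,200).

```bash
cat > h.py <<'E'
from rig import ctrl
import cv2,numpy as np
np.set_printoptions(precision=2,suppress=True)
def grab(n,save=None):
    s=ctrl.sense();f=ctrl.grab_frame(n)
    if n=='wrist':
        W=np.eye(4);W[:3,:3]=s['tool_rot'];W[:3,3]=s['eef_pos'];f['T']=W@f['hand_eye']
    if save:cv2.imwrite(f'pics/{save}.png',f['image'])
    return f
def ray(f,p):
    F=f['image'].shape[0]/2/np.tan(np.radians(f['fov_y']/2))
    d=f['T'][:3,:3]@np.array([(p[0]-f['cx'])/F,-(p[1]-f['cy'])/F,-1]);return f['T'][:3,3],d/np.linalg.norm(d)
def plane(f,p,z):
    o,d=ray(f,p);return o+d*(z-o[2])/d[2]
def proj(f,P):
    F=f['image'].shape[0]/2/np.tan(np.radians(f['fov_y']/2))
    c=np.linalg.inv(f['T'])@np.append(P,1);return np.array([f['cx']-F*c[0]/c[2],f['cy']+F*c[1]/c[2]])
def tri(a,b):
    (o,d),(p,e)=a,b
    t=np.linalg.lstsq(np.c_[d,-e],p-o,rcond=None)[0];x,y=o+d*t[0],p+e*t[1];return (x+y)/2,np.linalg.norm(x-y)
def blobs(f,lo=150,amin=60,amax=3000):
    im=f['image'].astype(int);m=((im.min(2)>lo)&(np.ptp(im,axis=2)<40)).astype(np.uint8)
    n,l,st,c=cv2.connectedComponentsWithStats(m)
    return [(c[i],st[i]) for i in range(1,n) if amin<st[i][4]<amax]
E
python3 - <<'E'
from h import *
T=grab('top');S=grab('scene')
tb=[(c,s) for c,s in blobs(T) if 140<c[0]<260 and 215<c[1]<300]
sb=[(c,s) for c,s in blobs(S) if 320<c[0]<435 and 135<c[1]<215]
print([(c,s[2:]) for c,s in tb]);print([(c,s[2:]) for c,s in sb])
for c,_ in tb:
    best=min((tri(ray(T,c),ray(S,k))+(k,) for k,_ in sb),key=lambda r:r[1]);print(c,best)
# shelf outline at z=40
m=(T['image'].min(2)>140).astype(np.uint8);n,l,st,c=cv2.connectedComponentsWithStats(m)
i=l[280,330];pts=np.argwhere(l==i)[:,::-1].astype(np.float32);r=cv2.minAreaRect(pts);print(r,[plane(T,p,40) for p in cv2.boxPoints(r)],plane(T,r[0],40))
for p,q in (((439.5,257),None),((419,245),None)):print(plane(T,p,40))
# circles
g=cv2.cvtColor(T['image'],6);th=(g<170).astype(np.uint8)[180:310,295:475]
cs,_=cv2.findContours(th,cv2.RETR_LIST,cv2.CHAIN_APPROX_NONE)
for k in cs:
    if len(k)>50:
        e=cv2.fitEllipse(k);p=np.array(e[0])+(295,180)
        if abs(e[1][0]-25)<6:print('circ',p,e[1],plane(T,p,40))
im=cv2.resize(T['image'][225:290,400:480],None,fx=9,fy=9,interpolation=2);cv2.imwrite('pics/dial0.png',im)
E
```

```text
[(array([154.36, 233.84]), array([ 20,  19, 301], dtype=int32)), (array([242.42, 235.4 ]), array([ 18,  17, 224], dtype=int32)), (array([194.93, 238.9 ]), array([ 19,  19, 295], dtype=int32)), (array([195.24, 275.11]), array([ 17,  17, 230], dtype=int32)), (array([237.17, 280.26]), array([ 17,  17, 230], dtype=int32))]
[(array([415.41, 149.5 ]), array([ 17,  14, 184], dtype=int32)), (array([364.01, 150.37]), array([ 15,  12, 142], dtype=int32)), (array([394.12, 170.92]), array([ 17,  15, 194], dtype=int32)), (array([340.77, 172.61]), array([ 16,  12, 150], dtype=int32)), (array([373.47, 192.98]), array([ 16,  13, 163], dtype=int32))]
[154.36 233.84] (array([555.86, 346.68,  50.67]), np.float64(0.6790201920498711), array([415.41, 149.5 ]))
[242.42 235.4 ] (array([529.38, 141.93, 226.21]), np.float64(0.19652158318386648), array([364.01, 150.37]))
[194.93 238.9 ] (array([545.97, 263.38,  50.54]), np.float64(0.9640524227718169), array([394.12, 170.92]))
[195.24 275.11] (array([469.64, 253.59,  82.5 ]), np.float64(0.8749548150295927), array([364.01, 150.37]))
[237.17 280.26] (array([460.06, 170.65,  82.  ]), np.float64(1.194888850625812), array([340.77, 172.61]))
((383.43701171875, 248.55230712890625), (166.6757354736328, 94.15164947509766), 5.31454610824585) [array([447.6 ,  55.64,  40.  ]), array([642.34,  39.57,  40.  ]), array([ 611.48, -304.33,   40.  ]), array([ 418.12, -282.  ,   40.  ])] [ 528.95 -123.05   40.  ]
[ 512.11 -237.87   40.  ]
[ 536.68 -196.19   40.  ]
circ [437.43 256.3 ] (27.022937774658203, 28.67658805847168) [ 513.53 -233.66   40.  ]
```

View pics/dial0.png

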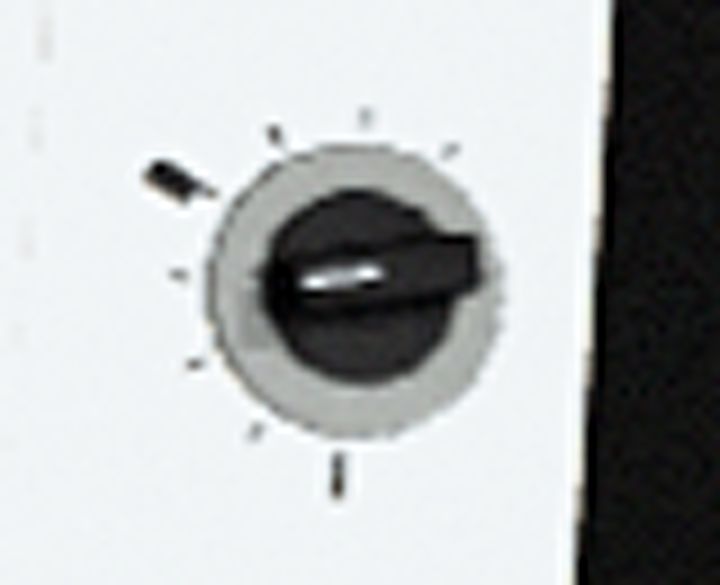

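The dial crop shows the white pointer facing left, at about 90° from the off tick (crop 340,470). The tab is at crop (170,180), about 120° clockwise from off. I'll move the wrist camera over the shelf.

Emit:
{"fn": "servo_tool", "kwargs": {
  "steps": [-0.33,0.29,-0.02,0,0,0,-1,-0.67,0.58,-0.04,0,0,0,-1,-1,0.865,-0.065,0,0,0,-1,-1,0.865,-0.065,0,0,0,-1]
}}

```text
t: 0.75
eef_pos: [314.4, -468.6, 241.9]
tool_rot: [[-0.949, -0.316, 0.001], [-0.316, 0.949, -0.001], [-0.001, -0.001, -1.0]]
contact_force: [-0.4, -1.1, 0.0]
gripper_width: 85.4
gripper_force: 0.0
```

Emit:
{"fn": "servo_tool", "kwargs": {
  "steps": [-0.33,0.29,-0.02,0,0,0,-1,-0.67,0.58,-0.04,0,0,0,-1,-1,0.865,-0.065,0,0,0,-1,-1,0.865,-0.065,0,0,0,-1]
}}

```text
t: 1.25
eef_pos: [416.4, -298.8, 251.3]
tool_rot: [[-0.949, -0.316, 0.001], [-0.316, 0.949, -0.0], [-0.001, -0.0, -1.0]]
contact_force: [0.1, -1.4, 0.2]
gripper_width: 85.3
gripper_force: 0.0
```

Emit:
{"fn": "servo_tool", "kwargs": {
  "steps": [-0.33,0.29,-0.02,0,0,0.04,-1,-0.67,0.58,-0.04,0,0,0.09,-1,-1,0.865,-0.065,0,0,0.13,-1,-1,0.865,-0.065,0,0,0.13,-1,-1,0.865,-0.065,0,0,0.13,-1,-1,0.865,-0.065,0,0,0.13,-1]
}}

```text
t: 2.0
eef_pos: [516.1, -132.1, 260.3]
tool_rot: [[-0.996, 0.091, -0.001], [0.091, 0.996, -0.0], [0.001, -0.0, -1.0]]
contact_force: [-0.4, 0.1, 0.5]
gripper_width: 85.6
gripper_force: 0.0
```

```bash
python3 - <<'E'
from h import *
s=ctrl.sense();print(s['t'],s['eef_pos'],s['tool_rot'],s['q'])
f=grab('wrist','w1')
E
```

```text
2.0 [ 516.08 -132.08  260.32] [[-1.    0.09 -0.  ]
 [ 0.09  1.   -0.  ]
 [ 0.   -0.   -1.  ]] [ 0.12  0.11 -0.25  0.   -1.21 -1.78]
```

View pics/w1.png

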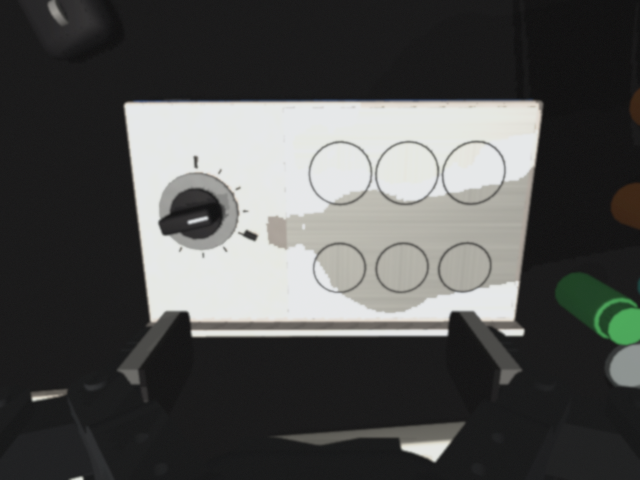

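The wrist view shows the front row of circles at (340,173), (407,173) and (474,173), and the back row at (339,268), (402,268) and (465,267). The dial is at (199,211), its pointer to the right and slightly up. The tab is at (250,236), the lip at the bottom, and the mouse at the top left (65,20).

```bash
cat >> h.py <<'E'
def circles(f,zs=40,rmin=18,rmax=60):
    g=cv2.cvtColor(f['image'],6)
    th=cv2.adaptiveThreshold(g,255,cv2.ADAPTIVE_THRESH_MEAN_C,cv2.THRESH_BINARY_INV,15,18)
    cs,_=cv2.findContours(th,cv2.RETR_LIST,cv2.CHAIN_APPROX_NONE);out=[]
    for k in cs:
        if len(k)<60:continue
        e=cv2.fitEllipse(k);a,b=e[1]
        if rmin<a/2<rmax and b/a<1.2 and cv2.contourArea(k)>.9*np.pi*a*b/4:out.append((*e[0],(a+b)/4))
    return np.array(out)
E
python3 - <<'E'
from h import *
f=grab('wrist');T=grab('top')
c=circles(f)
for k in c:
    P=plane(f,k[:2],40);Q=plane(f,k[:2]+[k[2],0],40);print(k,P[:2],'r',np.linalg.norm(P-Q),'top px',proj(T,P))
for n,p in dict(dialring=(199,211),tab=(250,236),off=(195.5,161),mouse=(65,20)).items():print(n,plane(f,p,40)[:2])
tb=[c for c,s in blobs(T) if 235<c[0]<250 and 225<c[1]<245];S=grab('scene')
print('E',[tri(ray(T,c),ray(S,(373.5,193))) for c in tb])
E
```

```text
[401.75 267.2   24.16] [579.4  -65.16] r 21.60150799960545 top px [355.24 224.14]
[339.09 267.41  24.15] [ 574.41 -120.96] r 21.596754856079592 top px [382.28 226.67]
[464.47 266.61  23.98] [584.04  -9.34] r 21.426091805530678 top px [328.23 221.79]
[464.44 266.92  26.03] [584.33  -9.36] r 23.263469670254178 top px [328.23 221.65]
[401.67 267.06  26.  ] [579.26 -65.23] r 23.240936539378037 top px [355.27 224.21]
[339.22 267.25  25.99] [ 574.26 -120.83] r 23.23802979267902 top px [382.22 226.74]
[473.31 172.16  30.15] [500.5   -1.87] r 25.333111581602573 top px [324.41 262.03]
[406.74 172.37  30.17] [495.49 -57.57] r 25.354787996765634 top px [351.58 264.61]
[340.01 172.73  30.15] [ 490.59 -113.44] r 25.34965048558805 top px [378.87 267.14]
[473.38 172.13  32.09] [500.48  -1.81] r 26.96149630477778 top px [324.38 262.04]
[406.67 172.59  32.08] [495.67 -57.63] r 26.964454040727976 top px [351.61 264.52]
[339.93 172.72  32.02] [ 490.57 -113.5 ] r 26.91515550344337 top px [378.9  267.15]
dialring [ 511.99 -237.02]
tab [ 538.18 -196.31]
off [ 469.69 -232.75]
mouse [ 354.96 -314.14]
E []
```

The circle spacing (56.0 and 84 mm), the radii and the reprojection into the top view all confirm the 40 mm height and a yaw of about -5.1°. Next I go above the dial, turned to match the bar.

Emit:
{"fn": "servo_tool", "kwargs": {
  "steps": [-0.02,-0.35,-0.2,0,0,0.05,-1,-0.04,-0.7,0.1,0,0,0.11,-1,-0.037,-0.7,0.3,0,0,0.165,-1,-0.037,-0.7,0.5,0,0,0.22,-1,-0.037,-0.7,0.66,0,0,0.275,-1,-0.037,-0.7,0.66,0,0,0.33,-1,-0.037,-0.7,0.66,0,0,0.385,-1,-0.037,-0.7,0.66,0,0,0.428,-1,-0.037,-0.7,0.66,0,0,0.428,-1,-0.037,-0.7,0.66,0,0,0.428,-1]
}}

```text
t: 3.45
eef_pos: [512.6, -236.2, 161.6]
tool_rot: [[-0.138, 0.99, 0.0], [0.99, 0.138, -0.0], [-0.0, 0.0, -1.0]]
contact_force: [0.2, 0.3, -0.8]
gripper_width: 85.3
gripper_force: 0.0
```

```bash
python3 - <<'E'
from h import *
s=ctrl.sense();print(s['t'],s['eef_pos'],s['tool_rot'],s['q'])
f=grab('wrist','w2')
E
```

```text
3.45 [ 512.6  -236.17  161.64] [[-0.14  0.99  0.  ]
 [ 0.99  0.14 -0.  ]
 [-0.    0.   -1.  ]] [-0.08  0.23 -0.33  0.   -1.   -2.92]
```

View pics/w2.png

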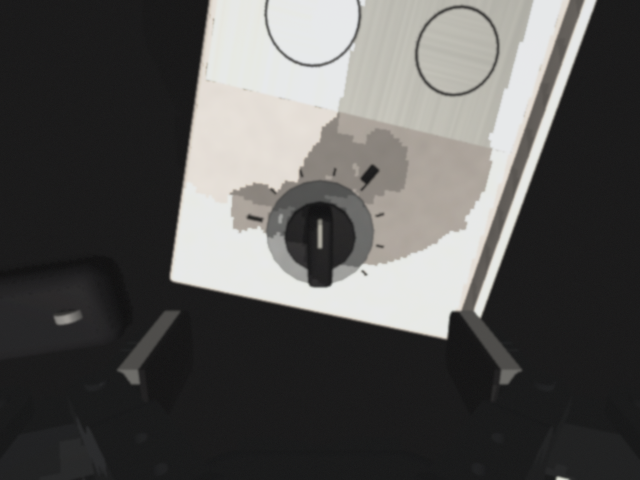

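The bar stands vertical in the view at (319,245), centred between the fingers, and the mouse is clear at the left (60,310). I'll descend and pinch.

Emit:
{"fn": "servo_tool", "kwargs": {
  "steps": [0,0,0.3,0,0,0,-0.4,0,0,0.6,0,0,0,-0.4,0,0,0.677,0,0,0,-0.4,0,0,0.677,0,0,0,0,0,0,0.677,0,0,0,1,0,0,0.677,0,0,0,1,0,0,0.677,0,0,0,1,0,0,0.677,0,0,0,1,0,0,0.677,0,0,0,1]
}}

```text
t: 4.62
eef_pos: [513.0, -236.2, 61.9]
tool_rot: [[-0.136, 0.991, 0.002], [0.991, 0.136, -0.001], [-0.001, 0.002, -1.0]]
contact_force: [-2.6, -0.1, 6.7]
gripper_width: 12.5
gripper_force: 59.1
```

Emit:
{"fn": "servo_tool", "kwargs": {
  "steps": [0,0,0,0,0,-0.05,1,0,0,0,0,0,-0.1,1,0,0,0,0,0,-0.15,1,0,0,0,0,0,-0.2,1,0,0,0,0,0,-0.25,1,0,0,0,0,0,-0.3,1,0,0,0,0,0,-0.35,1,0,0,0,0,0,-0.4,1,0,0,0,0,0,-0.43,1,0,0,0,0,0,-0.43,1]
}}

```text
t: 5.88
eef_pos: [513.4, -235.8, 61.9]
tool_rot: [[-0.997, 0.083, 0.002], [0.083, 0.997, -0.0], [-0.002, 0.0, -1.0]]
contact_force: [-1.0, 3.1, 6.6]
gripper_width: 13.2
gripper_force: 59.2
```

```bash
python3 - <<'E'
from h import *
s=ctrl.sense();print(s['t'],s['moment'],s['q'])
f=grab('top');cv2.imwrite('pics/d1.png',cv2.resize(f['image'][225:290,400:480],None,fx=6,fy=6))
w=grab('wrist','w3')
E
```

```text
5.875 [ 1.06  0.93 -0.22] [-0.08  0.35 -0.44 -0.   -0.78 -1.57]
```

View pics/w3.png

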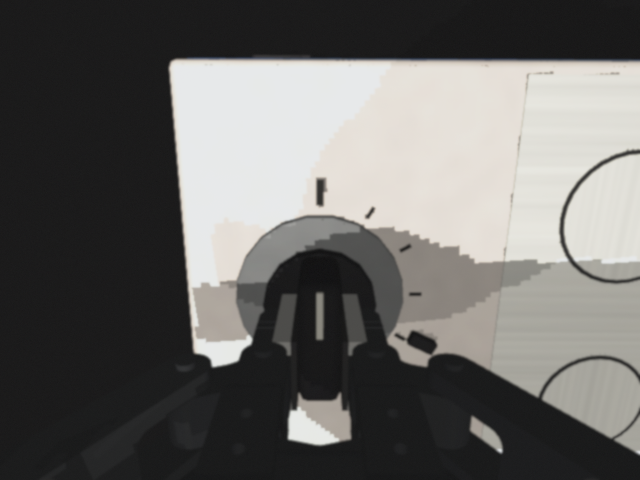

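The pointer (319,315) now lines up with the off tick (320,190); the tool yaw is within 0.3° of the shelf yaw. I'll release, lift and go above the jars.

Emit:
{"fn": "servo_tool", "kwargs": {
  "steps": [0,0,0,0,0,0,-0.4,0,0,0,0,0,0,-0.4,0,0,0,0,0,0,-0.4,0,0,-0.3,0,0,0,-0.4,0,0,-0.7,0,0,0,-0.4,0,0,-1,0,0,0,-0.4]
}}

```text
t: 6.72
eef_pos: [513.1, -236.1, 212.6]
tool_rot: [[-0.996, 0.084, 0.002], [0.084, 0.996, -0.001], [-0.002, -0.0, -1.0]]
contact_force: [1.3, 0.6, -1.0]
gripper_width: 59.6
gripper_force: 0.0
```

Emit:
{"fn": "servo_tool", "kwargs": {
  "steps": [0.03,0.3,-0.25,0,0,0,-0.5,0.07,0.65,-0.3,0,0,0,-0.5,0.11,1,-0.33,0,0,0,-0.5]
}}

```text
t: 7.1
eef_pos: [508.9, -83.7, 260.4]
tool_rot: [[-0.996, 0.085, 0.002], [0.085, 0.996, 0.0], [-0.001, 0.0, -1.0]]
contact_force: [0.4, 0.4, -0.4]
gripper_width: 63.9
gripper_force: 0.0
```

Emit:
{"fn": "servo_tool", "kwargs": {
  "steps": [0.04,0.35,0,0,0,0,-0.5,0.07,0.7,0,0,0,0,-0.5,0.11,1,0,0,0,0,-0.5]
}}

```text
t: 7.48
eef_pos: [504.9, 67.7, 259.7]
tool_rot: [[-0.996, 0.084, 0.0], [0.084, 0.996, 0.0], [-0.0, 0.0, -1.0]]
contact_force: [0.4, -0.4, 0.1]
gripper_width: 63.9
gripper_force: 0.0
```

Emit:
{"fn": "servo_tool", "kwargs": {
  "steps": [0.04,0.35,0,0,0,-0.055,-0.5,0.07,0.7,0,0,0,-0.11,-0.5,0.11,1,0,0,0,-0.165,-0.5,0.11,1,0,0,0,-0.22,-0.5,0.11,1,0,0,0,-0.275,-0.5,0.11,1,0,0,0,-0.33,-0.5,0.11,1,0,0,0,-0.385,-0.5,0.11,1,0,0,0,-0.44,-0.5,0.11,1,0,0,0,-0.5,-0.5,0.11,1,0,0,0,-0.5,-0.5]
}}

```text
t: 8.72
eef_pos: [501.3, 216.6, 259.4]
tool_rot: [[-0.085, -0.996, -0.0], [-0.996, 0.085, -0.0], [0.0, 0.0, -1.0]]
contact_force: [1.1, -0.4, 0.3]
gripper_width: 64.3
gripper_force: 0.0
```

```bash
python3 - <<'E'
from h import *
s=ctrl.sense();print(s['t'],s['eef_pos'],s['tool_rot'],s['q'],s['gripper_width'])
w=grab('wrist','w4')
T=grab('top','t4');S=grab('scene','s4')
print([c for c,_ in blobs(T) if 140<c[0]<260 and 215<c[1]<300]);print([c for c,_ in blobs(S) if 320<c[0]<435 and 135<c[1]<215])
for c,st in blobs(w,140,300,8000):print(c,st)
E
```

```text
8.725 [501.3  216.64 259.43] [[-0.09 -1.   -0.  ]
 [-1.    0.09 -0.  ]
 [ 0.    0.   -1.  ]] [ 0.77  0.13 -0.23 -0.   -1.21 -0.85] 64.34180191315416
[array([242.42, 235.4 ]), array([237.2 , 280.26])]
[array([416.63, 149.29]), array([364.84, 148.44]), array([340.63, 172.64]), array([373.49, 193.01])]
[247.31 146.96] [ 224  124   48   48 1787]
[369.67 148.09] [ 347  124   47   49 1766]
[ 66.48 183.37] [   0  146  104   93 3056]
[362.55 255.82] [ 342  234   44   44 1499]
[272.37 262.27] [ 250  239   45   46 1627]
[112.86 332.63] [  60  284  107   98 5976]
[271.65 347.97] [ 250  325   44   45 1489]
```

View pics/w4.png

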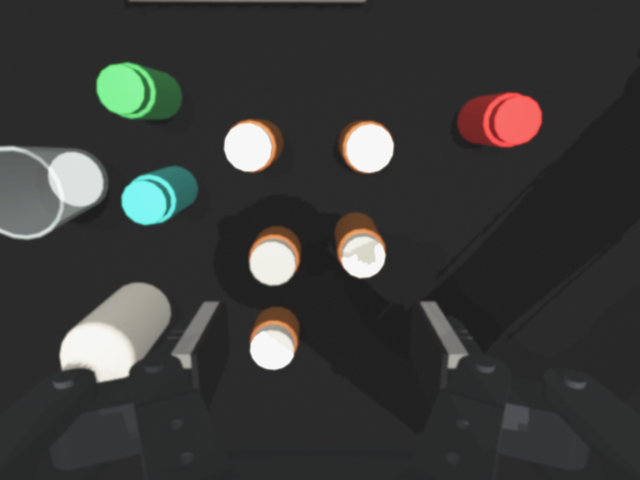

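The wrist view shows tall jars E (247,147), D (370,148) and C (362,256), and short jars B (272,262) and A (272,348). The green, turquoise and red jars, the bottle and the beaker stand clear at the edges.

```bash
cat >> h.py <<'E'
def goto(P,turn=0,ref=None):
    """print shift in tool axes (normalised) from measured pose to world TCP P"""
    s=ctrl.sense();d=np.array(s['tool_rot']).T@(np.array(P)-s['eef_pos']);return d/150
E
python3 - <<'E'
from h import *
w=grab('wrist');T=grab('top');S=grab('scene')
C=dict(E=((247.3,147),(242.4,235.4),(373.5,193),80),D=((369.7,148.1),(237.2,280.3),(340.6,172.6),80),C=((362.5,255.8),(195.2,275.1),(364,150.4),80),B=((272.4,262.3),(194.9,238.9),(394.1,170.9),48),A=((271.7,348),(154.4,233.8),(415.4,149.5),48))
R={}
for n,(p,t,sc,z) in C.items():
    P=plane(w,p,z);Q=plane(T,t,z-2);R[n]=P;print(n,'wrist',P[:2],'top',Q[:2],'w+t',*tri(ray(w,p),ray(T,t)),'t+s',tri(ray(T,t),ray(S,sc))[0],np.linalg.norm(plane(w,np.array(p)+[23,0],z)-P))
for z,p in((80,(121,90)),(80,(146,200)),(0,(140,180))):print(plane(w,p,z))
print('to D,z35+',goto([R['D'][0],R['D'][1],27]))
E
```

```text
E wrist [548.93 160.86] top [549.58 162.35] w+t [547.52 160.5   90.56] 0.741902336113843 t+s [549.35 162.07  82.01] 16.870809667842718
D wrist [459.53 169.65] top [459.77 170.75] w+t [459.64 169.81  82.32] 0.6942947170730019 t+s [459.87 170.47  82.12] 16.893900418119497
C wrist [469.89 252.06] top [469.64 254.34] w+t [469.65 255.05  72.44] 1.1942753781155713 t+s [469.64 253.68  82.31] 18.11317853111085
B wrist [545.77 261.49] top [546.18 264.1 ] w+t [548.56 267.99  28.06] 0.12370259945361893 t+s [545.94 263.41  50.56] 19.992319940826544
A wrist [556.31 344.21] top [556.32 347.71] w+t [557.8  350.09  37.54] 0.6395245788016715 t+s [555.91 346.55  50.83] 21.21607062889269
[632.67 113.72  80.  ]
[630.74 193.02  80.  ]
[666.31 185.46   0.  ]
to D,z35+ [0.34 0.25 1.55]
```

Emit:
{"fn": "servo_tool", "kwargs": {
  "steps": [0.17,0.12,0.2,0,0,0,-0.45,0.336,0.25,0.4,0,0,0,-0.45,0.336,0.25,0.7,0,0,0,-0.45,0.336,0.25,0.9,0,0,0,-0.45,0.336,0.25,0.9,0,0,0,-0.45]
}}

```text
t: 9.65
eef_pos: [458.6, 168.6, 122.9]
tool_rot: [[-0.085, -0.996, -0.003], [-0.996, 0.085, -0.003], [0.003, 0.003, -1.0]]
contact_force: [0.1, 0.2, 0.9]
gripper_width: 61.8
gripper_force: 0.0
```

```bash
cat >> h.py <<'E'
def caps(f,z):
    # white cap ellipses -> world at z
    out=[]
    for c,st in blobs(f,120,700,30000):
        if .8<st[2]/st[3]<1.25 and st[4]>.68*st[2]*st[3]: out.append((np.round(c,1),st[2:4],plane(f,(st[0]+st[2]/2-.5,st[1]+st[3]/2-.5),z)[:2]))
    return out
E
python3 - <<'E'
from h import *
s=ctrl.sense();print(s['eef_pos'])
w=grab('wrist','w5')
for c in caps(w,80):print(*c)
E
```

```text
[458.58 168.59 122.88]
[122.5 277.3] [83 76] [547.82 159.74]
[314.9 278.4] [72 75] [460.37 167.72]
```

View pics/w5.png

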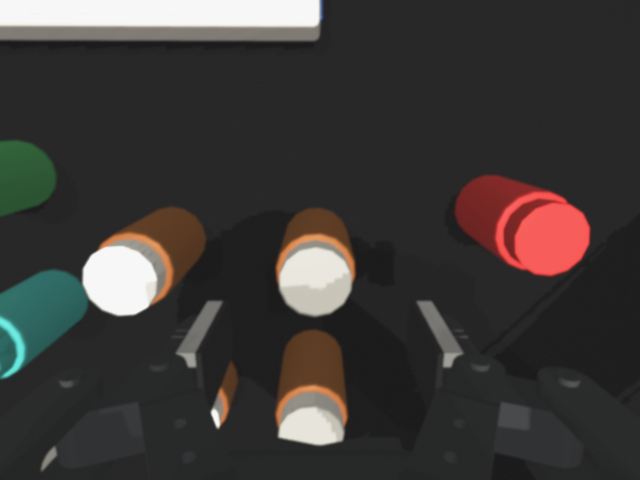

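Jar D's cap is at (315,280), between the fingers. I'll descend, grip and lift.

Emit:
{"fn": "servo_tool", "kwargs": {
  "steps": [0,0,0.3,0,0,0,-0.45,0,0,0.633,0,0,0,-0.45,0,0,0.633,0,0,0,-0.45,0,0,0.633,0,0,0,1,0,0,0.633,0,0,0,1,0,0,0.633,0,0,0,1,0,0,0.633,0,0,0,1,0,0,0.633,0,0,0,1]
}}

```text
t: 10.7
eef_pos: [461.2, 170.8, 32.1]
tool_rot: [[-0.084, -0.996, 0.004], [-0.996, 0.084, 0.003], [-0.003, -0.003, -1.0]]
contact_force: [-1.4, 0.8, 8.4]
gripper_width: 38.8
gripper_force: 60.3
```

Emit:
{"fn": "servo_tool", "kwargs": {
  "steps": [0,0,-0.15,0,0,0,1,0,0,-0.4,0,0,0,1,0,0,-0.7,0,0,0,1,0,0,-1,0,0,0,1,0,0,-1,0,0,0,1]
}}

```text
t: 11.32
eef_pos: [461.8, 171.1, 184.8]
tool_rot: [[-0.084, -0.996, 0.008], [-0.996, 0.084, 0.006], [-0.007, -0.007, -1.0]]
contact_force: [0.2, -0.5, -2.3]
gripper_width: 38.7
gripper_force: 60.6
```

```bash
python3 - <<'E'
from h import *
for p in ((574.3,-120.9),(579.3,-65.2),(584.2,-9.35)): print(goto([*p,70]))
w=grab('wrist','w6')
for c in caps(w,178+52):print(*c)
for c in caps(w,80):print(*c)
E
```

```text
[ 1.88 -0.91  0.76]
[ 1.51 -0.91  0.76]
[ 1.14 -0.91  0.76]
[174.3 234.9] [58 55] [491.25 123.46]
[174.3 234.9] [58 55] [548.06 160.08]
```

Emit:
{"fn": "servo_tool", "kwargs": {
  "steps": [0.3,-0.15,0,0,0,0,1,0.65,-0.32,0,0,0,0,1,0.94,-0.455,0,0,0,0,1]
}}

```text
t: 11.75
eef_pos: [515.6, 21.6, 179.0]
tool_rot: [[-0.084, -0.996, -0.001], [-0.996, 0.084, -0.0], [0.0, 0.001, -1.0]]
contact_force: [1.3, 0.3, -1.5]
gripper_width: 38.5
gripper_force: 60.8
```

Emit:
{"fn": "servo_tool", "kwargs": {
  "steps": [0.3,-0.15,0,0,0,0,1,0.65,-0.32,0,0,0,0,1,0.94,-0.455,0,0,0,0,1,0.94,-0.455,0,0,0,0,1,0.94,-0.455,0,0,0,0,1,0.94,-0.455,0,0,0,0,1]
}}

```text
t: 12.5
eef_pos: [571.6, -122.0, 179.4]
tool_rot: [[-0.083, -0.997, -0.0], [-0.997, 0.083, 0.0], [-0.0, 0.0, -1.0]]
contact_force: [-0.4, -0.7, -1.0]
gripper_width: 38.8
gripper_force: 60.8
```

```bash
python3 - <<'E'
from h import *
s=ctrl.sense();print(s['eef_pos'],s['tool_rot'],s['contact_force'])
print(goto([574.3,-120.9,72]))
w=grab('wrist','w7')
c=circles(w)
for k in c: print(k,plane(w,k[:2],40)[:2])
E
```

```text
[ 571.55 -122.03  179.43] [[-0.08 -1.   -0.  ]
 [-1.    0.08  0.  ]
 [-0.    0.   -1.  ]] [-0.4  -0.75 -1.02]
[-0.01 -0.02  0.72]
[438.04 229.97  36.78] [ 491.05 -113.88]
[437.86 229.74  39.04] [ 491.17 -114.05]
```

View pics/w7.png

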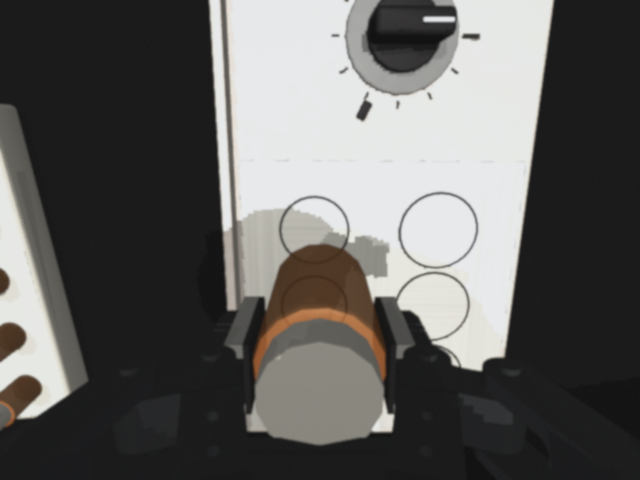

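The dial pointer still sits at its off tick (440,18 against 470,36), and the jar hangs upright above back3. I'll lower it and release.

Emit:
{"fn": "servo_tool", "kwargs": {
  "steps": [-0.012,-0.02,0.3,0,0,0,1,-0.012,-0.02,0.6,0,0,0,1,-0.012,-0.02,0.68,0,0,0,1,-0.012,-0.02,0.7,0,0,0,1,-0.012,-0.02,0.716,0,0,0,1,-0.012,-0.02,0.716,0,0,0,1,-0.012,-0.02,0.716,0,0,0,1]
}}

```text
t: 13.42
eef_pos: [575.6, -121.3, 73.1]
tool_rot: [[-0.084, -0.996, 0.002], [-0.996, 0.084, 0.0], [-0.0, -0.002, -1.0]]
contact_force: [-0.9, 0.6, -1.4]
gripper_width: 38.9
gripper_force: 60.9
```

```bash
python3 - <<'E'
from h import *
s=ctrl.sense();print(s['eef_pos'],s['tool_rot'],s['contact_force'])
w=grab('wrist','w8')
for c in caps(w,120):print(*c)
E
```

```text
[ 575.62 -121.33   73.09] [[-0.08 -1.    0.  ]
 [-1.    0.08  0.  ]
 [-0.   -0.   -1.  ]] [-0.87  0.63 -1.44]
[512.7 287.1] [117 109] [ 526.8  -149.56]
```

Emit:
{"fn": "servo_tool", "kwargs": {
  "steps": [0,0.006,0.007,0,0,0,1,0,0.006,0.014,0,0,0,1,0,0.006,0.02,0,0,0,1,0,0.006,0.02,0,0,0,1]
}}

```text
t: 13.98
eef_pos: [575.1, -121.4, 72.1]
tool_rot: [[-0.083, -0.997, 0.003], [-0.997, 0.083, -0.001], [0.0, -0.003, -1.0]]
contact_force: [-7.1, 2.0, 20.1]
gripper_width: 38.6
gripper_force: 63.1
```

Emit:
{"fn": "servo_tool", "kwargs": {
  "steps": [0,0,-0.012,0,0,0,1,0,0,-0.012,0,0,0,-0.35,0,0,-0.012,0,0,0,-0.35,0,0,-0.012,0,0,0,-0.35,0,0,-0.3,0,0,0,-0.35,0,0,-0.7,0,0,0,-0.35,0,0,-0.9,0,0,0,-0.35,0,0,-0.9,0,0,0,-0.35]
}}

```text
t: 14.98
eef_pos: [575.7, -121.3, 207.1]
tool_rot: [[-0.084, -0.996, 0.005], [-0.996, 0.084, 0.0], [-0.001, -0.005, -1.0]]
contact_force: [0.8, 1.0, -1.0]
gripper_width: 57.8
gripper_force: 0.0
```

```bash
cat >> h.py <<'E'
def capfit(f,z,near,r,thr=110):
    # cap top disc: fit ellipse to blob hull near a predicted point
    p=proj(f,[*near,z]);im=f['image'].astype(int);m=((im.min(2)>thr)&(np.ptp(im,axis=2)<45)).astype(np.uint8)
    n,l,st,c=cv2.connectedComponentsWithStats(m);i=l[int(p[1]),int(p[0])]
    if i==0:return p,None
    k=max(cv2.findContours((l==i).astype(np.uint8),0,1)[0],key=cv2.contourArea);e=cv2.fitEllipse(cv2.convexHull(k))
    return np.round(e[0],1),np.round(e[1],1),plane(f,e[0],z)[:2]
E
python3 - <<'E'
from h import *
s=ctrl.sense();print(s['eef_pos'],s['gripper_width'])
w=grab('wrist','w9')
print(capfit(w,120,(574.3,-120.9),17))
T=grab('top','t9');S=grab('scene','s9')
print(capfit(T,120,(574.3,-120.9),17))
g=lambda f,z,L:[(n,capfit(f,z,p,17,140)) for n,p,z in L]
for x in g(T,0,[('E',(549,161.5),80),('C',(470,253),80),('B',(546,262.5),48),('A',(556,346),48)]):print(x)
for x in g(S,0,[('E',(549,161.5),80),('C',(470,253),80),('B',(546,262.5),48),('A',(556,346),48)]):print(x)
print(goto([470,253,28]),goto([548.5,161.5,28]))
E
```

```text
[ 575.73 -121.27  207.08] 57.7649858386347
(array([386.8, 119.7]), array([307.9, 700.9]), array([ 535.36, -188.58]))
(array([386.28, 220.52]), None)
('E', (array([242.69, 235.55]), None))
('C', (array([195.2, 275.1]), array([16.5, 17. ]), array([469.51, 253.86])))
('B', (array([194.8, 238.8]), array([18.8, 19.6]), array([546.05, 263.86])))
('A', (array([154.4, 233.8]), array([18.8, 19.7]), array([556.  , 347.16])))
('E', (array([373.2, 192.5]), array([10.9, 14.4]), array([547.76, 164.53])))
('C', (array([364.1, 150.3]), array([11.7, 14.6]), array([469.01, 256.09])))
('B', (array([394.1, 171. ]), array([14.1, 17.5]), array([545.49, 265.52])))
('A', (array([415.5, 149.5]), array([13.3, 17.1]), array([555.47, 349.31])))
[-2.43  0.9   1.17] [-1.86  0.32  1.17]
```

View pics/w9.png

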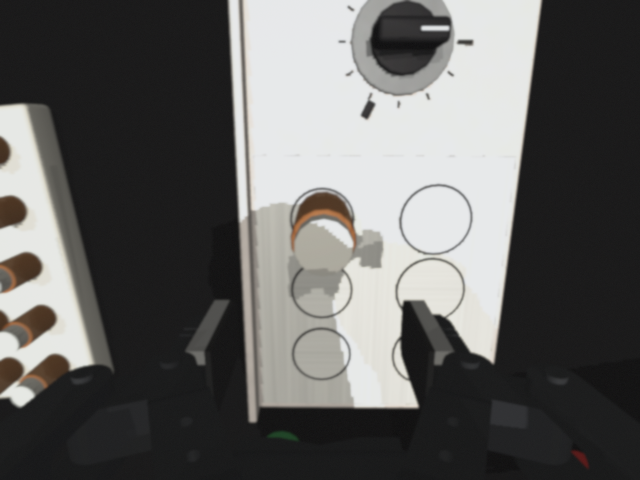

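The jar stands centred on back3: cap (324,245), circle (322,216), with even margins. Next is tall jar E at (549,161.5).

Emit:
{"fn": "servo_tool", "kwargs": {
  "steps": [-0.35,0.05,0,0,0,0,-0.45,-0.7,0.1,0,0,0,0,-0.45,-0.93,0.16,0,0,0,0,-0.45]
}}

```text
t: 15.5
eef_pos: [561.3, 21.4, 202.5]
tool_rot: [[-0.084, -0.996, -0.003], [-0.996, 0.084, -0.001], [0.001, 0.002, -1.0]]
contact_force: [0.3, -0.1, 0.1]
gripper_width: 62.0
gripper_force: 0.0
```

Emit:
{"fn": "servo_tool", "kwargs": {
  "steps": [-0.35,0.05,0.1,0,0,0,-0.45,-0.7,0.1,0.3,0,0,0,-0.45,-0.93,0.16,0.5,0,0,0,-0.45,-0.93,0.16,0.5,0,0,0,-0.45,-0.93,0.16,0.5,0,0,0,-0.45]
}}

```text
t: 16.12
eef_pos: [549.6, 160.5, 128.3]
tool_rot: [[-0.084, -0.997, -0.002], [-0.997, 0.084, -0.001], [0.001, 0.001, -1.0]]
contact_force: [-0.1, -0.3, -0.9]
gripper_width: 61.9
gripper_force: 0.0
```

```bash
python3 - <<'E'
from h import *
s=ctrl.sense();print(s['eef_pos'],s['gripper_width'])
w9=cv2.imread('pics/w9.png')
w=grab('wrist','w10')
a=capfit(w,80,(548.5,161.5),17);print(a);print(goto([548.7,161.5,28]))
print(capfit(w,80,(470,253),17))
E
```

```text
[549.59 160.48 128.34] 61.9121189979743
(array([318.7, 272.8]), array([70.9, 72.5]), array([549.48, 159.31]))
[-0.01  0.01  0.67]
(array([484.  , 427.58]), None)
```

Emit:
{"fn": "servo_tool", "kwargs": {
  "steps": [0,0,0.3,0,0,0,-0.45,0,0,0.667,0,0,0,-0.45,0,0,0.667,0,0,0,-0.45,0,0,0.667,0,0,0,1,0,0,0.667,0,0,0,1,0,0,0.667,0,0,0,1,0,0,0.667,0,0,0,1,0,0,0.667,0,0,0,1]
}}

```text
t: 17.18
eef_pos: [551.4, 161.5, 31.6]
tool_rot: [[-0.084, -0.996, 0.004], [-0.997, 0.084, 0.002], [-0.002, -0.004, -1.0]]
contact_force: [-0.8, -1.0, 7.9]
gripper_width: 38.9
gripper_force: 60.6
```

Emit:
{"fn": "servo_tool", "kwargs": {
  "steps": [0,0,-0.15,0,0,0,1,0,0,-0.4,0,0,0,1,0,0,-0.8,0,0,0,1,0,0,-1,0,0,0,1,0,0,-1,0,0,0,1]
}}

```text
t: 17.8
eef_pos: [551.4, 161.7, 183.3]
tool_rot: [[-0.084, -0.996, 0.006], [-0.996, 0.084, 0.004], [-0.005, -0.006, -1.0]]
contact_force: [0.3, 0.3, -1.3]
gripper_width: 38.3
gripper_force: 60.6
```

```bash
python3 - <<'E'
from h import *
print(goto([579.3,-65.2,72]))
E
```

```text
[ 1.5  -0.31  0.74]
```

Emit:
{"fn": "servo_tool", "kwargs": {
  "steps": [0.3,-0.05,0,0,0,0,1,0.6,-0.11,0,0,0,0,1,0.75,-0.155,0,0,0,0,1]
}}

```text
t: 18.18
eef_pos: [562.8, 44.9, 178.6]
tool_rot: [[-0.085, -0.996, -0.001], [-0.996, 0.085, 0.0], [0.0, 0.001, -1.0]]
contact_force: [0.6, -0.1, -1.6]
gripper_width: 38.5
gripper_force: 60.6
```

Emit:
{"fn": "servo_tool", "kwargs": {
  "steps": [0.3,-0.05,0,0,0,0,1,0.6,-0.11,0,0,0,0,1,0.75,-0.155,0,0,0,0,1,0.75,-0.155,0.3,0,0,0,1,0.75,-0.155,0.45,0,0,0,1,0.75,-0.155,0.45,0,0,0,1,0.75,-0.155,0.45,0,0,0,1]
}}

```text
t: 19.05
eef_pos: [577.8, -67.2, 112.4]
tool_rot: [[-0.084, -0.996, 0.001], [-0.996, 0.084, -0.0], [0.0, -0.001, -1.0]]
contact_force: [-0.5, -0.4, -1.4]
gripper_width: 39.0
gripper_force: 60.7
```

```bash
python3 - <<'E'
from h import *
print(ctrl.sense()['eef_pos'],goto([579.3,-65.2,72]))
E
```

```text
[577.81 -67.21 112.42] [-0.01 -0.01  0.27]
```

Emit:
{"fn": "servo_tool", "kwargs": {
  "steps": [-0.015,-0.008,0.15,0,0,0,1,-0.015,-0.008,0.23,0,0,0,1,-0.015,-0.008,0.26,0,0,0,1,-0.015,-0.005,0.275,0,0,0,1,-0.015,-0.003,0.275,0,0,0,1,-0.015,-0.003,0.275,0,0,0,1]
}}

```text
t: 19.8
eef_pos: [578.6, -65.2, 71.7]
tool_rot: [[-0.084, -0.996, 0.002], [-0.996, 0.084, -0.0], [-0.0, -0.002, -1.0]]
contact_force: [-1.6, -0.2, 6.8]
gripper_width: 38.4
gripper_force: 61.3
```

Light contact. I'll release, lift and head for jar C.

Emit:
{"fn": "servo_tool", "kwargs": {
  "steps": [0,0,0,0,0,0,-0.35,0,0,0,0,0,0,-0.35,0,0,0,0,0,0,-0.35,0,0,-0.3,0,0,0,-0.35,0,0,-0.7,0,0,0,-0.35,0,0,-0.9,0,0,0,-0.35,0,0,-0.9,0,0,0,-0.35,0,0,-0.9,0,0,0,-0.35]
}}

```text
t: 20.8
eef_pos: [577.4, -65.1, 204.7]
tool_rot: [[-0.084, -0.996, -0.001], [-0.996, 0.084, 0.0], [-0.0, 0.001, -1.0]]
contact_force: [-0.8, -0.3, -0.6]
gripper_width: 58.0
gripper_force: 0.0
```

```bash
python3 - <<'E'
from h import *
s=ctrl.sense();print(s['eef_pos'],s['gripper_width'])
w=grab('wrist','w11')
for c in circles(w): print(c,plane(w,c[:2],40)[:2])
for z in (120,):
  for p in ((579.3,-65.2),(574.3,-120.9)):print(proj(w,[*p,z]),proj(w,[*p,40]))
print(goto([470,253,128]))
E
```

```text
[577.43 -65.07 204.66] 57.965854721326906
[430.13 219.59  34.09] [495.87 -58.15]
[430.04 219.5   36.11] [495.93 -58.22]
[315.95 144.47  32.84] [ 574.61 -118.94]
[315.96 142.99  35.84] [ 574.52 -119.94]
[436.06 141.17  36.74] [ 490.91 -114.  ]
[435.93 141.06  38.95] [ 491.   -114.08]
[315.27 252.23] [315.99 219.78]
[315.43 149.13] [316.15 141.56]
[-2.05  0.89  0.51]
```

View pics/w11.png

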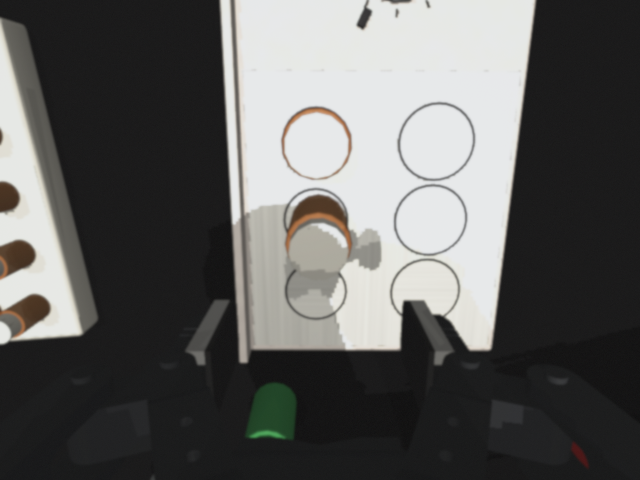

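Jars on back3 (317,143) and back2 (319,247) are within about 3 mm of their circles. Now tall jar C.

Emit:
{"fn": "servo_tool", "kwargs": {
  "steps": [-0.35,0.15,0,0,0,0,-0.45,-0.7,0.3,0,0,0,0,-0.45,-1,0.445,0,0,0,0,-0.45]
}}

```text
t: 21.22
eef_pos: [522.8, 91.2, 203.9]
tool_rot: [[-0.084, -0.996, -0.002], [-0.996, 0.084, -0.001], [0.001, 0.002, -1.0]]
contact_force: [1.1, 0.7, -0.5]
gripper_width: 61.8
gripper_force: 0.0
```

Emit:
{"fn": "servo_tool", "kwargs": {
  "steps": [-0.35,0.15,0,0,0,0,-0.45,-0.7,0.3,0.1,0,0,0,-0.45,-1,0.445,0.3,0,0,0,-0.45,-1,0.445,0.5,0,0,0,-0.45,-1,0.445,0.5,0,0,0,-0.45,-1,0.445,0.5,0,0,0,-0.45]
}}

```text
t: 21.98
eef_pos: [470.6, 244.8, 130.7]
tool_rot: [[-0.084, -0.996, 0.0], [-0.996, 0.084, -0.001], [0.001, -0.0, -1.0]]
contact_force: [0.1, 0.2, 0.1]
gripper_width: 62.1
gripper_force: 0.0
```

```bash
python3 - <<'E'
from h import *
s=ctrl.sense();print(s['eef_pos'],s['gripper_width'])
w=grab('wrist','w12')
print(capfit(w,80,(470,253),17));print(goto([470,253,28]))
E
```

```text
[470.59 244.78 130.71] 62.05448385104597
(array([321.9, 285.9]), array([70., 72.]), array([469.67, 251.26]))
[-0.05  0.01  0.69]
```

Emit:
{"fn": "servo_tool", "kwargs": {
  "steps": [-0.05,0.005,0.3,0,0,0,-0.45,-0.05,0.005,0.685,0,0,0,-0.45,-0.05,0.005,0.685,0,0,0,-0.45,-0.05,0.005,0.685,0,0,0,1,-0.05,0.005,0.685,0,0,0,1,-0.05,0.005,0.685,0,0,0,1,-0.05,0.005,0.685,0,0,0,1,-0.05,0.005,0.685,0,0,0,1]
}}

```text
t: 23.02
eef_pos: [471.4, 253.7, 30.3]
tool_rot: [[-0.084, -0.996, 0.003], [-0.996, 0.084, 0.003], [-0.003, -0.003, -1.0]]
contact_force: [-1.0, -1.3, 8.3]
gripper_width: 38.6
gripper_force: 60.7
```

Emit:
{"fn": "servo_tool", "kwargs": {
  "steps": [0,0,-0.15,0,0,0,1,0,0,-0.4,0,0,0,1,0,0,-0.8,0,0,0,1,0,0,-1,0,0,0,1,0,0,-1,0,0,0,1]
}}

```text
t: 23.65
eef_pos: [471.3, 253.8, 181.8]
tool_rot: [[-0.084, -0.996, 0.005], [-0.996, 0.084, 0.006], [-0.006, -0.005, -1.0]]
contact_force: [-0.0, -0.2, -3.1]
gripper_width: 38.8
gripper_force: 60.7
```

```bash
python3 - <<'E'
from h import *
print(goto([584.2,-9.35,112]))
E
```

```text
[ 1.69 -0.9   0.46]
```

Emit:
{"fn": "servo_tool", "kwargs": {
  "steps": [0.3,-0.15,0,0,0,0,1,0.6,-0.3,0,0,0,0,1,0.845,-0.45,0,0,0,0,1]
}}

```text
t: 24.02
eef_pos: [526.2, 118.9, 177.2]
tool_rot: [[-0.084, -0.996, -0.001], [-0.996, 0.084, 0.0], [-0.0, 0.001, -1.0]]
contact_force: [1.0, 1.3, -0.8]
gripper_width: 38.6
gripper_force: 60.8
```

Emit:
{"fn": "servo_tool", "kwargs": {
  "steps": [0.3,-0.15,0,0,0,0,1,0.6,-0.3,0,0,0,0,1,0.845,-0.45,0,0,0,0,1,0.845,-0.45,0.2,0,0,0,1,0.845,-0.45,0.44,0,0,0,1,0.845,-0.45,0.44,0,0,0,1,0.845,-0.45,0.44,0,0,0,1]
}}

```text
t: 24.9
eef_pos: [583.7, -11.2, 112.6]
tool_rot: [[-0.084, -0.996, 0.001], [-0.996, 0.084, -0.0], [0.0, -0.001, -1.0]]
contact_force: [0.1, 0.1, -0.9]
gripper_width: 38.7
gripper_force: 60.9
```

```bash
python3 - <<'E'
from h import *
print(ctrl.sense()['eef_pos'],goto([584.5,-9.0,70.5]))
E
```

```text
[583.71 -11.24 112.57] [-0.02 -0.    0.28]
```

Emit:
{"fn": "servo_tool", "kwargs": {
  "steps": [-0.015,-0.002,0.15,0,0,0,1,-0.015,-0.002,0.24,0,0,0,1,-0.015,-0.002,0.265,0,0,0,1,-0.015,0,0.283,0,0,0,1,-0.015,0,0.283,0,0,0,1,-0.015,0,0.283,0,0,0,1]
}}

```text
t: 25.65
eef_pos: [583.9, -9.1, 70.4]
tool_rot: [[-0.084, -0.996, 0.001], [-0.996, 0.084, 0.0], [-0.0, -0.001, -1.0]]
contact_force: [-3.6, 0.4, 5.9]
gripper_width: 38.6
gripper_force: 61.3
```

Emit:
{"fn": "servo_tool", "kwargs": {
  "steps": [0,0,0,0,0,0,-0.35,0,0,0,0,0,0,-0.35,0,0,0,0,0,0,-0.35,0,0,-0.3,0,0,0,-0.35,0,0,-0.7,0,0,0,-0.35,0,0,-0.9,0,0,0,-0.35]
}}

```text
t: 26.4
eef_pos: [584.6, -9.0, 207.7]
tool_rot: [[-0.084, -0.996, 0.004], [-0.996, 0.084, 0.001], [-0.001, -0.004, -1.0]]
contact_force: [0.2, 0.3, -0.3]
gripper_width: 57.5
gripper_force: 0.0
```

Emit:
{"fn": "servo_tool", "kwargs": {
  "steps": [-0.35,0,0,0,0,0,-0.35,-0.7,0.05,0,0,0,0,-0.35,-1,0.1,0,0,0,0,-0.35,-1,0.1,0,0,0,0,-0.35,-1,0.1,0,0,0,0,-0.35]
}}

```text
t: 27.02
eef_pos: [580.9, 141.6, 203.9]
tool_rot: [[-0.084, -0.997, -0.0], [-0.997, 0.084, -0.0], [0.0, 0.0, -1.0]]
contact_force: [0.4, -0.6, 0.4]
gripper_width: 57.8
gripper_force: 0.0
```

```bash
python3 - <<'E'
from h import *
s=ctrl.sense();print(s['t'],s['eef_pos'],s['gripper_width'])
w=grab('wrist','w13');T=grab('top','t13');S=grab('scene','s13')
for f in(w,T,S):
    print([capfit(f,48,p,20,130) for p in ((546,263),(556,346))])
for p in((574.3,-120.9),(579.3,-65.2),(584.2,-9.35)):print([capfit(f,120,p,20,130) for f in (S,)])
print(goto([546,263,110]),goto([556,346,110]))
im=S['image'][130:330,240:440];cv2.imwrite('pics/c13.png',cv2.resize(im,None,fx=3,fy=3))
E
```

```text
27.025 [580.92 141.62 203.93] 57.76875337837789
[(array([375.81, 368.21]), None), (array([368.73, 455.6 ]), None)]
[(array([195. , 238.8]), array([17.6, 18.8]), array([546.04, 263.54])), (array([155.4, 235.1]), array([14.4, 19.5]), array([553.29, 345.03]))]
[(array([393.73, 171.79]), None), (array([415.03, 150.51]), None)]
[(array([287. , 304.7]), array([115.2, 235. ]), array([ 560.7 , -168.66]))]
[(array([287. , 304.7]), array([115.2, 235. ]), array([ 560.7 , -168.66]))]
[(array([287. , 304.7]), array([115.2, 235. ]), array([ 560.7 , -168.66]))]
[-0.79  0.3   0.63] [-1.35  0.28  0.63]
```

View pics/c13.png

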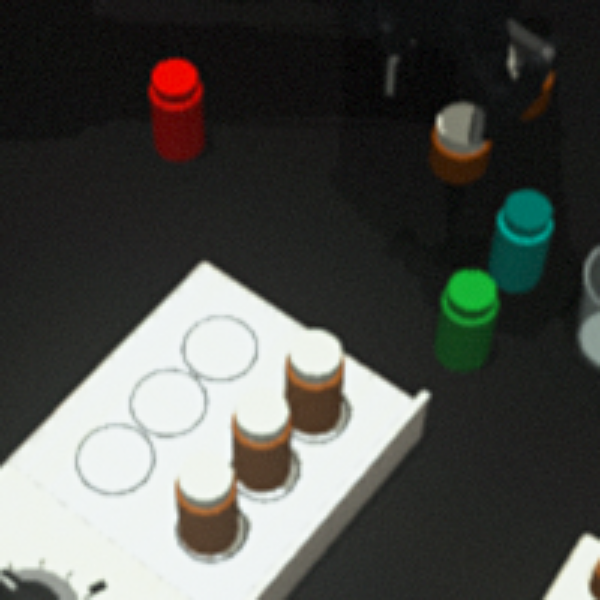

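The three tall jars stand on the back circles and both short jars are unmoved. Now short jar B.

Emit:
{"fn": "servo_tool", "kwargs": {
  "steps": [-0.35,0.15,0,0,0,0,-0.6,-0.7,0.3,0.2,0,0,0,-0.6,-0.79,0.3,0.5,0,0,0,-0.6,-0.79,0.3,0.63,0,0,0,-0.6,-0.79,0.3,0.63,0,0,0,-0.6,-0.79,0.3,0.63,0,0,0,-0.6]
}}

```text
t: 27.92
eef_pos: [547.1, 263.1, 110.8]
tool_rot: [[-0.085, -0.996, 0.001], [-0.996, 0.085, 0.001], [-0.001, -0.001, -1.0]]
contact_force: [0.3, 0.4, 0.9]
gripper_width: 68.5
gripper_force: 0.0
```

```bash
python3 - <<'E'
from h import *
s=ctrl.sense();print(s['eef_pos'],s['gripper_width'])
w=grab('wrist','w14')
print(capfit(w,48,(546,263),17));print(goto([546,262.7,10]))
E
```

```text
[547.13 263.15 110.78] 68.50971393414626
(array([320.7, 261.6]), array([78.3, 79.1]), array([546.09, 261.41]))
[0.01 0.01 0.67]
```

Emit:
{"fn": "servo_tool", "kwargs": {
  "steps": [0.003,0.007,0.3,0,0,0,-0.6,0.003,0.007,0.655,0,0,0,-0.6,0.003,0.007,0.655,0,0,0,-0.6,0.003,0.007,0.655,0,0,0,1,0.003,0.007,0.655,0,0,0,1,0.003,0.007,0.655,0,0,0,1,0.003,0.007,0.655,0,0,0,1,0.003,0.007,0.655,0,0,0,1]
}}

```text
t: 28.98
eef_pos: [546.8, 264.4, 14.5]
tool_rot: [[-0.084, -0.996, 0.004], [-0.996, 0.084, 0.003], [-0.003, -0.004, -1.0]]
contact_force: [-1.4, -0.0, 7.1]
gripper_width: 43.9
gripper_force: 61.5
```

Emit:
{"fn": "servo_tool", "kwargs": {
  "steps": [0,0,-0.15,0,0,0,1,0,0,-0.4,0,0,0,1,0,0,-0.8,0,0,0,1,0,0,-1,0,0,0,1,0,0,-1,0,0,0,1]
}}

```text
t: 29.6
eef_pos: [546.8, 264.4, 166.4]
tool_rot: [[-0.084, -0.996, 0.006], [-0.996, 0.084, 0.005], [-0.006, -0.006, -1.0]]
contact_force: [-0.3, 0.2, -1.9]
gripper_width: 43.9
gripper_force: 61.3
```

```bash
python3 - <<'E'
from h import *
print(goto([495.6,-57.6,95]))
E
```

```text
[2.17 0.16 0.46]
```

Emit:
{"fn": "servo_tool", "kwargs": {
  "steps": [0.35,0.03,0,0,0,0,1,0.7,0.05,0,0,0,0,1,1,0.08,0,0,0,0,1]
}}

```text
t: 29.98
eef_pos: [519.6, 112.9, 161.3]
tool_rot: [[-0.084, -0.996, -0.0], [-0.996, 0.084, 0.0], [-0.0, 0.0, -1.0]]
contact_force: [1.6, -0.1, -1.0]
gripper_width: 43.6
gripper_force: 61.3
```

Emit:
{"fn": "servo_tool", "kwargs": {
  "steps": [0.35,0.03,0,0,0,0,1,0.7,0.05,0,0,0,0,1,1,0.08,0,0,0,0,1]
}}

```text
t: 30.35
eef_pos: [495.0, -35.5, 161.4]
tool_rot: [[-0.085, -0.996, 0.0], [-0.996, 0.085, 0.0], [-0.0, -0.0, -1.0]]
contact_force: [0.4, 0.2, -0.7]
gripper_width: 43.8
gripper_force: 61.3
```

Emit:
{"fn": "servo_tool", "kwargs": {
  "steps": [0.15,0,0,0,0,0,1,0.15,0,0.3,0,0,0,1,0.15,0,0.43,0,0,0,1,0.15,0,0.43,0,0,0,1,0.15,0,0.43,0,0,0,1]
}}

```text
t: 30.98
eef_pos: [494.6, -56.1, 97.8]
tool_rot: [[-0.084, -0.996, 0.001], [-0.996, 0.084, 0.0], [-0.0, -0.001, -1.0]]
contact_force: [-0.1, 0.3, -0.7]
gripper_width: 43.9
gripper_force: 61.4
```

```bash
python3 - <<'E'
from h import *
print(ctrl.sense()['eef_pos'],goto([495.8,-56.2,54.5]))
E
```

```text
[494.63 -56.06  97.76] [ 0.   -0.01  0.29]
```

Emit:
{"fn": "servo_tool", "kwargs": {
  "steps": [0,-0.006,0.15,0,0,0,1,0,-0.006,0.25,0,0,0,1,0,-0.004,0.28,0,0,0,1,0,-0.002,0.295,0,0,0,1,0,0,0.295,0,0,0,1,0,0,0.295,0,0,0,1]
}}

```text
t: 31.72
eef_pos: [494.9, -56.1, 54.5]
tool_rot: [[-0.084, -0.996, 0.002], [-0.996, 0.084, 0.0], [-0.0, -0.002, -1.0]]
contact_force: [-2.3, -0.1, 6.5]
gripper_width: 44.0
gripper_force: 62.1
```

Emit:
{"fn": "servo_tool", "kwargs": {
  "steps": [0,0,0,0,0,0,-0.5,0,0,0,0,0,0,-0.5,0,0,0,0,0,0,-0.5,0,0,-0.3,0,0,0,-0.5,0,0,-0.7,0,0,0,-0.5,0,0,-0.95,0,0,0,-0.5]
}}

```text
t: 32.48
eef_pos: [494.8, -56.2, 198.1]
tool_rot: [[-0.084, -0.996, 0.003], [-0.996, 0.084, 0.0], [-0.001, -0.003, -1.0]]
contact_force: [1.3, 0.3, 0.6]
gripper_width: 64.3
gripper_force: 0.0
```

Emit:
{"fn": "servo_tool", "kwargs": {
  "steps": [-0.35,-0.02,0,0,0,0,-0.5,-0.7,-0.04,0,0,0,0,-0.5,-1,-0.06,0,0,0,0,-0.5]
}}

```text
t: 32.85
eef_pos: [515.8, 94.2, 195.5]
tool_rot: [[-0.084, -0.996, 0.001], [-0.996, 0.084, 0.0], [-0.0, -0.001, -1.0]]
contact_force: [1.1, -0.8, -0.1]
gripper_width: 63.9
gripper_force: 0.0
```

Emit:
{"fn": "servo_tool", "kwargs": {
  "steps": [-0.35,-0.02,0,0,0,0,-0.6,-0.7,-0.04,0,0,0,0,-0.6,-0.9,-0.1,0,0,0,0,-0.6,-0.9,-0.1,0,0,0,0,-0.6,-0.9,-0.1,0,0,0,0,-0.6]
}}

```text
t: 33.48
eef_pos: [541.6, 225.3, 194.7]
tool_rot: [[-0.084, -0.996, -0.001], [-0.996, 0.084, -0.001], [0.001, 0.001, -1.0]]
contact_force: [-0.0, 1.1, -1.2]
gripper_width: 68.2
gripper_force: 0.0
```

```bash
python3 - <<'E'
from h import *
s=ctrl.sense();print(s['t'],s['eef_pos'],s['gripper_width'])
w=grab('wrist','w15');T=grab('top','t15');S=grab('scene','s15')
for f in(w,T,S):
    print([capfit(f,48,p,20,130) for p in ((556,346),)])
print(goto([556,345,110]))
E
```

```text
33.475 [541.59 225.34 194.73] 68.22899947713722
[(array([313.34, 378.96]), None)]
[(array([154.95, 233.82]), None)]
[(array([415.03, 150.51]), None)]
[-0.81 -0.03  0.57]
```

```bash
python3 - <<'E'
from h import *
w=grab('wrist');T=grab('top');S=grab('scene')
for n,f in(('w',w),('T',T),('S',S)):
    for thr in(90,140):
        print(n,thr,[(c.round(1),st[:5],plane(f,c,48)[:2].round(0)) for c,st in blobs(f,thr,40,6000) if 420<plane(f,c,48)[0]<660 and 180<plane(f,c,48)[1]<450])
E
```

```text
w 90 [(array([453.7, 335.8]), array([ 428,  303,   50,   69, 1194], dtype=int32), array([448., 318.])), (array([321.3, 421.1]), array([ 295,  395,   53,   52, 2127], dtype=int32), array([554., 385.]))]
w 140 [(array([185.5, 335.5]), array([163, 305,  46,  66, 785], dtype=int32), array([648., 301.])), (array([440.9, 314. ]), array([430, 304,  22,  22, 257], dtype=int32), array([458., 300.])), (array([464.1, 361.2]), array([457, 354,  19,  17, 187], dtype=int32), array([441., 341.])), (array([321.3, 420.7]), array([ 296,  395,   52,   51, 2074], dtype=int32), array([554., 384.]))]
T 90 [(array([136.9, 239.7]), array([129, 234,  15,  11,  91], dtype=int32), array([544., 383.])), (array([181.4, 250.9]), array([177, 245,   8,  12,  62], dtype=int32), array([521., 291.]))]
T 140 [(array([136.7, 239.6]), array([130, 235,  13,  10,  73], dtype=int32), array([544., 383.]))]
S 90 [(array([423.7, 138.2]), array([415, 131,  18,  15, 189], dtype=int32), array([555., 391.]))]
S 140 [(array([424.1, 137.9]), array([416, 132,  16,  13, 150], dtype=int32), array([555., 393.]))]
```

Short jar A was knocked aside, to about (554,386). I'll follow it.

Emit:
{"fn": "servo_tool", "kwargs": {
  "steps": [-0.35,0,0,0,0,0,-0.6,-0.7,0,0,0,0,0,-0.6,-1,0,0.2,0,0,0,-0.6,-1,0,0.55,0,0,0,-0.6,-1,0,0.55,0,0,0,-0.6,-1,0,0.55,0,0,0,-0.6]
}}

```text
t: 34.52
eef_pos: [555.6, 375.2, 114.6]
tool_rot: [[-0.084, -0.996, 0.002], [-0.996, 0.084, 0.001], [-0.001, -0.002, -1.0]]
contact_force: [0.8, 0.3, 0.8]
gripper_width: 68.6
gripper_force: 0.0
```

```bash
python3 - <<'E'
from h import *
s=ctrl.sense();print(s['eef_pos'],s['tool_rot'],s['gripper_width'],s['q'])
w=grab('wrist','w16');S=grab('scene')
a=capfit(w,48,(554,386),17);print(a);b=capfit(S,48,(555,389),17,120);print(b)
if b[1] is not None:print(tri(ray(w,a[0]),ray(S,b[0])))
print(goto([*a[2],12]))
E
```

```text
[555.61 375.18 114.58] [[-0.08 -1.    0.  ]
 [-1.    0.08  0.  ]
 [-0.   -0.   -1.  ]] 68.63416190601482 [ 0.88  0.44 -0.15  0.   -0.98 -0.97]
(array([324.3, 284.2]), array([76.8, 78.5]), array([553.88, 387.23]))
(array([423.33, 138.85]), None)
[-0.07  0.02  0.69]
```

View pics/w16.png

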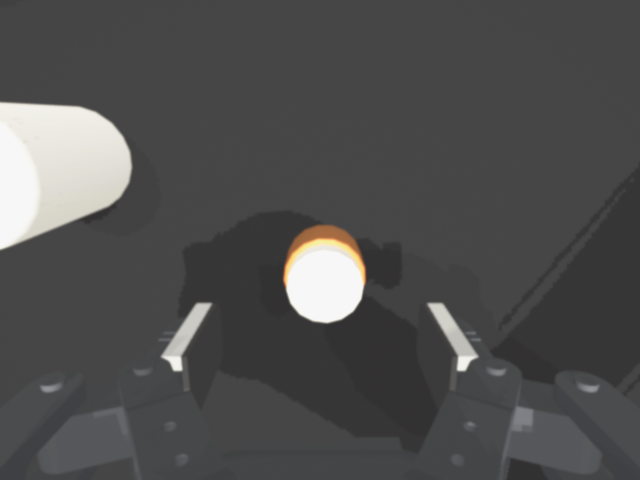

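Short jar A is upright with its cap at (324,284), clear of the wash bottle at the left.

Emit:
{"fn": "servo_tool", "kwargs": {
  "steps": [-0.082,0.015,0.3,0,0,0,-0.6,-0.082,0.015,0.68,0,0,0,-0.6,-0.082,0.015,0.68,0,0,0,-0.6,-0.082,0.015,0.68,0,0,0,1,-0.082,0.015,0.68,0,0,0,1,-0.082,0.015,0.68,0,0,0,1,-0.082,0.015,0.68,0,0,0,1,-0.082,0.015,0.68,0,0,0,1]
}}

```text
t: 35.62
eef_pos: [555.2, 389.2, 14.6]
tool_rot: [[-0.084, -0.996, 0.004], [-0.996, 0.084, 0.004], [-0.004, -0.004, -1.0]]
contact_force: [-0.5, -0.1, 7.2]
gripper_width: 44.4
gripper_force: 61.7
```

Emit:
{"fn": "servo_tool", "kwargs": {
  "steps": [0,0,-0.15,0,0,0,1,0,0,-0.4,0,0,0,1,0,0,-0.8,0,0,0,1,0,0,-1,0,0,0,1,0,0,-1,0,0,0,1]
}}

```text
t: 36.25
eef_pos: [555.0, 389.1, 166.4]
tool_rot: [[-0.084, -0.996, 0.006], [-0.996, 0.084, 0.006], [-0.007, -0.005, -1.0]]
contact_force: [-0.2, -0.6, -1.3]
gripper_width: 43.9
gripper_force: 61.4
```

```bash
python3 - <<'E'
from h import *
print(goto([500.6,-1.2,95]))
E
```

```text
[2.63 0.15 0.46]
```

Emit:
{"fn": "servo_tool", "kwargs": {
  "steps": [0.35,0.02,0,0,0,0,1,0.65,0.04,0,0,0,0,1,0.88,0.05,0,0,0,0,1]
}}

```text
t: 36.62
eef_pos: [533.9, 254.8, 160.8]
tool_rot: [[-0.085, -0.996, -0.0], [-0.996, 0.085, 0.0], [-0.0, 0.0, -1.0]]
contact_force: [-0.0, 0.2, -1.2]
gripper_width: 44.1
gripper_force: 61.4
```

Emit:
{"fn": "servo_tool", "kwargs": {
  "steps": [0.35,0.02,0,0,0,0,1,0.65,0.04,0,0,0,0,1,0.88,0.05,0,0,0,0,1]
}}

```text
t: 37.0
eef_pos: [515.3, 123.9, 160.9]
tool_rot: [[-0.085, -0.996, -0.0], [-0.996, 0.085, 0.0], [-0.0, 0.0, -1.0]]
contact_force: [0.2, 0.1, -1.5]
gripper_width: 44.2
gripper_force: 61.4
```

Emit:
{"fn": "servo_tool", "kwargs": {
  "steps": [0.35,0.02,0,0,0,0,1,0.65,0.04,0,0,0,0,1,0.86,0.05,0,0,0,0,1,0.86,0.05,0.3,0,0,0,1,0.86,0.05,0.43,0,0,0,1,0.86,0.05,0.43,0,0,0,1,0.86,0.05,0.43,0,0,0,1]
}}

```text
t: 37.88
eef_pos: [498.5, -1.9, 97.1]
tool_rot: [[-0.084, -0.996, 0.001], [-0.996, 0.084, 0.0], [-0.0, -0.001, -1.0]]
contact_force: [1.4, 0.0, -1.8]
gripper_width: 44.0
gripper_force: 61.6
```

```bash
python3 - <<'E'
from h import *
print(ctrl.sense()['eef_pos'],goto([500.7,-0.7,54.5]))
E
```

```text
[498.46  -1.86  97.1 ] [-0.01 -0.01  0.28]
```

Emit:
{"fn": "servo_tool", "kwargs": {
  "steps": [-0.009,-0.014,0.15,0,0,0,1,-0.009,-0.014,0.25,0,0,0,1,-0.009,-0.014,0.275,0,0,0,1,-0.009,-0.012,0.29,0,0,0,1,-0.009,-0.012,0.291,0,0,0,1,-0.009,-0.012,0.291,0,0,0,1]
}}

```text
t: 38.62
eef_pos: [499.7, -1.0, 54.5]
tool_rot: [[-0.084, -0.996, 0.0], [-0.996, 0.084, -0.0], [0.0, -0.0, -1.0]]
contact_force: [-7.8, 0.5, 16.4]
gripper_width: 43.9
gripper_force: 63.5
```

Emit:
{"fn": "servo_tool", "kwargs": {
  "steps": [0,0,0,0,0,0,-0.5,0,0,0,0,0,0,-0.5,0,0,0,0,0,0,-0.5,0,0,-0.3,0,0,0,-0.5,0,0,-0.7,0,0,0,-0.5,0,0,-0.95,0,0,0,-0.5,0,0,-0.95,0,0,0,-0.5]
}}

```text
t: 39.5
eef_pos: [501.7, -0.4, 198.3]
tool_rot: [[-0.084, -0.996, 0.006], [-0.996, 0.084, 0.002], [-0.002, -0.006, -1.0]]
contact_force: [0.2, -0.3, -0.5]
gripper_width: 64.0
gripper_force: 0.0
```

```bash
python3 - <<'E'
from h import *
s=ctrl.sense();print(s['t'],s['eef_pos'],s['tool_rot'],s['q'])
w=grab('wrist','w17')
for p,z in (((500.5,-1.85),88),((495.6,-57.6),88),((584.2,-9.35),120),((579.3,-65.2),120),((574.3,-120.9),120)):print(p,z,proj(w,[*p,z]))
E
```

```text
39.5 [501.68  -0.36 198.29] [[-0.08 -1.    0.01]
 [-1.    0.08  0.  ]
 [-0.   -0.01 -1.  ]] [ 0.39  0.09 -0.42  0.   -1.05 -0.48]
(500.5, -1.85) 88 [321.56 236.85]
(495.6, -57.6) 88 [321.97 142.84]
(584.2, -9.35) 120 [165.7  251.73]
(579.3, -65.2) 120 [154.96 145.29]
(574.3, -120.9) 120 [142.83  22.73]
```

Emit:
{"fn": "servo_tool", "kwargs": {
  "steps": [0.35,-0.05,0,0,0,0,-0.5,0.65,-0.08,0,0,0,0,-0.5,0.785,-0.103,0,0,0,0,-0.5,0.785,-0.103,0,0,0,0,-0.5,0.785,-0.103,0,0,0,0,-0.5]
}}

```text
t: 40.17
eef_pos: [504.8, -119.2, 194.0]
tool_rot: [[-0.085, -0.996, -0.002], [-0.996, 0.085, 0.0], [0.0, 0.002, -1.0]]
contact_force: [0.6, 0.6, -0.0]
gripper_width: 64.1
gripper_force: 0.0
```

Emit:
{"fn": "servo_tool", "kwargs": {
  "steps": [0.35,-0.05,0,0,0,-0.055,-0.4,0.65,-0.08,0,0,0,-0.11,-0.4,0.785,-0.103,0,0,0,-0.165,-0.4,0.785,-0.103,0,0,0,-0.22,-0.4,0.785,-0.103,0,0,0,-0.275,-0.4,0.785,-0.103,0,0,0,-0.33,-0.4,0.785,-0.103,0,0,0,-0.385,-0.4,0.785,-0.103,0,0,0,-0.44,-0.4,0.785,-0.103,0,0,0,-0.5,-0.4,0.785,-0.103,0,0,0,-0.5,-0.4]
}}

```text
t: 41.42
eef_pos: [510.9, -237.2, 194.7]
tool_rot: [[0.996, -0.084, -0.0], [-0.084, -0.996, 0.0], [-0.0, -0.0, -1.0]]
contact_force: [0.3, -0.4, 0.9]
gripper_width: 59.6
gripper_force: 0.0
```

```bash
python3 - <<'E'
from h import *
s=ctrl.sense();print(s['t'],s['eef_pos'],s['tool_rot'],s['q'])
print(goto([512.6,-236.5,64]))
w=grab('wrist','w18');T=grab('top','t18');S=grab('scene','s18')
for f in(w,T,S):print([proj(f,[*p,z]).round(0) for p,z in (((500.5,-1.85),88),((495.6,-57.6),88),((584.2,-9.35),120),((579.3,-65.2),120),((574.3,-120.9),120),((512,-237),84),((538,-196.3),43))])
# mosaic: wrist shrunk, scene crop
a=cv2.resize(S['image'][200:400,190:400],(400,380),interpolation=2);b=cv2.resize(T['image'][180:310,295:480],(400,281),interpolation=2);c=cv2.resize(w['image'],(400,300))
L=np.zeros((600,800,3),np.uint8);L[:380,:400]=a;L[:281,400:]=b;L[290:590,400:]=c;cv2.imwrite('pics/m18.png',L)
E
```

```text
41.425 [ 510.89 -237.16  194.7 ] [[ 1.   -0.08 -0.  ]
 [-0.08 -1.    0.  ]
 [-0.   -0.   -1.  ]] [-0.09  0.2  -0.29 -0.   -1.08  1.57]
[ 0.01 -0.01  0.87]
[array([-58., 286.]), array([ 32., 286.]), array([-153.,  152.]), array([-40., 153.]), array([ 73., 153.]), array([317., 236.]), array([255., 188.])]
[array([324., 260.]), array([353., 262.]), array([329., 215.]), array([357., 218.]), array([386., 221.]), array([443., 255.]), array([419., 244.])]
[array([312., 235.]), array([294., 253.]), array([345., 248.]), array([327., 268.]), array([308., 289.]), array([245., 328.]), array([272., 327.])]
```

View pics/m18.png

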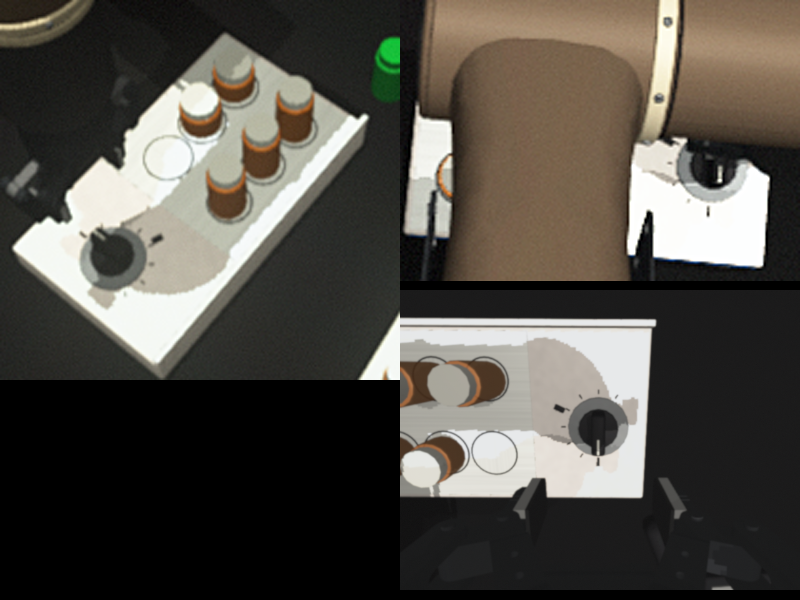

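All five jars stand upright on their circles, and the off pointer (598,450) lines up with its tick. Now to quantify the tab angle and the jar offsets.

```bash
python3 - <<'E'
from h import *
w=grab('wrist');S=grab('scene')
g=cv2.cvtColor(w['image'],6)
p=proj(w,[538,-196.3,42]).astype(int)
m=np.zeros_like(g);m[p[1]-16:p[1]+16,p[0]-18:p[0]+18]=(g[p[1]-16:p[1]+16,p[0]-18:p[0]+18]<70)
n,l,st,c=cv2.connectedComponentsWithStats(m);i=1+np.argmax(st[1:,4]);tab=plane(w,c[i],42.5);print('tab',c[i],st[i],tab)
# grey dial ring outer edge
hsv=cv2.cvtColor(w['image'],40);q=proj(w,[512,-237,40])
mm=((g<165)).astype(np.uint8);th=cv2.Canny(g,60,150)
pts=[]
for a in np.arange(0,2*np.pi,.05):
    d=np.array([np.cos(a),np.sin(a)]);prof=[int(g[tuple((q+d*r).astype(int)[::-1])]) for r in np.arange(38,60,.5)]
    k=np.argmax(np.diff(prof));
    if np.diff(prof)[k]>12:pts.append(q+d*(38+.5*k))
e=cv2.fitEllipse(np.array(pts,np.float32));ax=plane(w,e[0],40);print('ring',e,len(pts),ax)
# off tick & white line
yaw=-np.radians(5.05)
for nm,axx in(('ring',ax),('512,-237',np.array([512,-237,40]))):
    v=(tab-axx)[:2];a=np.arctan2(v[1],v[0]);print(nm,np.linalg.norm(v),'dial angle',np.mod(np.pi+yaw-a,2*np.pi))
# jar extents in scene
im=cv2.cvtColor(S['image'],40);am=((im[...,0]<18)&(im[...,1]>110)&(im[...,2]>40)).astype(np.uint8)
n,l,st,c=cv2.connectedComponentsWithStats(am)
th=np.linspace(0,2*np.pi,72)
for nm,P,r,h in(('f1',(500.5,-1.85),23,34),('f2',(495.6,-57.6),23,34),('b1',(584.2,-9.35),20,66),('b2',(579.3,-65.2),20,66),('b3',(574.3,-120.9),20,66)):
    E=np.array([proj(S,[P[0]+r*np.cos(t),P[1]+r*np.sin(t),z]) for t in th for z in(40,40+h)])
    b=np.array([k for k in range(1,n) if st[k][4]>60 and np.linalg.norm(c[k]-E.mean(0))<14])
    if len(b):
        x0=min(st[k][0] for k in b);x1=max(st[k][0]+st[k][2] for k in b);y1=max(st[k][1]+st[k][3] for k in b)
        B=proj(S,[*P,40]);dx=(x0+x1-E[:,0].min()-E[:,0].max()-1)/2;dy=y1-E[:,1].max()-.5
        print(nm,'pred',E[:,0].min(),E[:,0].max(),E[:,1].max(),'got',x0,x1,y1,'world off',(plane(S,B+[dx,dy],40)-plane(S,B,40))[:2])
E
```

```text
tab [253.68 189.71] [246 184  16  12 107] [ 537.25 -195.62   42.5 ]
ring ((316.1576232910156, 218.82138061523438), (94.78524780273438, 97.3509292602539), 49.91911315917969) 126 [ 512.35 -236.66   40.  ]
ring 47.997617839236405 dial angle 2.027893632672965
512,-237 48.472759636096264 dial angle 2.030498683613333
f1 pred 300.60778479436874 323.08531922942313 256.33150586931765 got 302 324 253 world off [-4.19  8.63]
f2 pred 282.81607662161616 306.19774508809707 274.8304038279871 got 284 306 272 world off [-4.59  6.49]
b2 pred 316.3068444766512 337.1568854547806 296.5495116659021 got 298 355 315 world off [ 20.71 -34.04]
```

```bash
python3 - <<'E'
from h import *
S=grab('scene')
I=cv2.resize(S['image'],None,fx=4,fy=4,interpolation=cv2.INTER_CUBIC);g=cv2.cvtColor(I,6)
up=lambda p:(np.array(p)+.5)*4-.5
dn=lambda p:(np.array(p)+.5)/4-.5
# empty circle front3
q=up(proj(S,[490.7,-113.7,40]));pts=[]
for a in np.arange(0,2*np.pi,.05):
    d=np.array([np.cos(a),np.sin(a)*.85]);pr=[int(g[tuple((q+d*r).astype(int)[::-1])]) for r in np.arange(42,66)]
    pts.append(q+d*(42+np.argmin(pr)))
e=cv2.fitEllipseAMS(np.array(pts,np.float32));c3=plane(S,dn(e[0]),40);off=c3-[490.7,-113.7,40];print('front3 scene',e,c3,'scene-wrist',off[:2])
hs=cv2.cvtColor(I,40);am=((hs[...,0]<20)&(hs[...,1]>90)&(hs[...,2]>25)).astype(np.uint8)
# base: silhouette rays; for each jar sample body edges midway & bottom edge along camera-down axis
o=S['T'][:3,3]
for nm,P,r in(('f1',(500.5,-1.85),23),('f2',(495.6,-57.6),23),('b1',(584.2,-9.35),20),('b2',(579.3,-65.2),20),('b3',(574.3,-120.9),20)):
    P=np.array([P[0]+off[0],P[1]+off[1]]);v=o[:2]-P;v/=np.linalg.norm(v);t=np.array([-v[1],v[0]])
    # walk on the shelf plane from far front toward the axis, several lateral lines
    ed=[]
    for s in np.arange(-14,15,4):
        for k in np.arange(34,4,-.25):
            x=up(proj(S,[*(P+t*s+v*k),40])).astype(int)
            if am[x[1],x[0]]:ed.append(P+t*s+v*k);break
    ed=np.array(ed)
    if len(ed)<4:print(nm,'few');continue
    # circle centre with known radius, least squares
    from scipy.optimize import least_squares
    c=least_squares(lambda c:np.hypot(*(ed-c).T)-r,P).x;print(nm,len(ed),'offset from circle',c-P,'v',v)
E
```

```text
front3 scene ((1115.0203857421875, 1133.9102783203125), (93.86698913574219, 104.054443359375), 97.1752700805664) [ 491.52 -110.62   40.  ] scene-wrist [0.82 3.08]
f1 8 offset from circle [-4.92  3.62] v [ 0.59 -0.81]
f2 8 offset from circle [-4.68  4.05] v [ 0.64 -0.77]
b1 8 offset from circle [-4.44  2.18] v [ 0.5  -0.87]
b2 8 offset from circle [-5.06  2.85] v [ 0.55 -0.83]
b3 8 offset from circle [-4.15  0.55] v [ 0.61 -0.79]
```

Allowing for the scene camera's bias, all the jars are within a few mm of their circles. The tab angle is 2.03 rad. I'll pinch the dial.

Emit:
{"fn": "servo_tool", "kwargs": {
  "steps": [0.008,-0.002,0.3,0,0,0,-0.4,0.008,-0.002,0.6,0,0,0,-0.4,0.008,-0.002,0.8,0,0,0,-0.4,0.008,-0.002,0.877,0,0,0,-0.4,0.008,-0.002,0.877,0,0,0,0,0.008,-0.002,0.877,0,0,0,1,0.008,-0.002,0.877,0,0,0,1,0.008,-0.002,0.877,0,0,0,1,0.008,-0.002,0.877,0,0,0,1,0.008,-0.002,0.877,0,0,0,1]
}}

```text
t: 42.98
eef_pos: [513.2, -236.3, 65.3]
tool_rot: [[0.996, -0.084, 0.003], [-0.084, -0.996, 0.001], [0.003, -0.002, -1.0]]
contact_force: [-1.2, 12.4, 7.8]
gripper_width: 12.6
gripper_force: 58.9
```

Emit:
{"fn": "servo_tool", "kwargs": {
  "steps": [0,0,0,0,0,0.055,1,0,0,0,0,0,0.11,1,0,0,0,0,0,0.165,1,0,0,0,0,0,0.22,1,0,0,0,0,0,0.275,1,0,0,0,0,0,0.33,1,0,0,0,0,0,0.385,1,0,0,0,0,0,0.44,1,0,0,0,0,0,0.495,1,0,0,0,0,0,0.55,1,0,0,0,0,0,0.605,1,0,0,0,0,0,0.646,1]
}}

```text
t: 44.48
eef_pos: [512.5, -236.3, 65.3]
tool_rot: [[-0.521, -0.854, 0.002], [-0.854, 0.521, 0.002], [-0.002, -0.001, -1.0]]
contact_force: [-1.8, 13.0, 9.9]
gripper_width: 13.0
gripper_force: 59.4
```

Emit:
{"fn": "servo_tool", "kwargs": {
  "steps": [0,0,0,0,0,0,1,0,0,0,0,0,0,1,0,0,0,0,0,0,1]
}}

```text
t: 44.85
eef_pos: [512.5, -236.3, 65.3]
tool_rot: [[-0.517, -0.856, 0.002], [-0.856, 0.517, 0.002], [-0.002, -0.001, -1.0]]
contact_force: [-2.6, 13.5, 9.5]
gripper_width: 12.5
gripper_force: 59.4
```

Emit:
{"fn": "servo_tool", "kwargs": {
  "steps": [0,0,0,0,0,0,-0.3,0,0,0,0,0,0,-0.3,0,0,0,0,0,0,-0.3,0,0,0,0,0,0,-0.3,0,0,-0.2,0,0,0,-0.3,0,0,-0.5,0,0,0,-0.3,0,0,-0.87,0,0,0,-0.3,0,0,-0.87,0,0,0,-0.3,0,0,-0.87,0,0,0,-0.3]
}}

```text
t: 45.98
eef_pos: [511.7, -237.8, 193.7]
tool_rot: [[-0.517, -0.856, 0.0], [-0.856, 0.517, 0.0], [-0.0, 0.0, -1.0]]
contact_force: [0.1, -0.2, 0.4]
gripper_width: 55.7
gripper_force: 0.0
```

```bash
python3 - <<'E'
from h import *
s=ctrl.sense();print(s['t'],s['eef_pos'],s['contact_force'])
w=grab('wrist','w20');g=cv2.cvtColor(w['image'],6)
ax=np.array([512.2,-236.8])
# pointer line: bright pixels within 21 mm of axis at z=84
q=proj(w,[*ax,84]);yy,xx=np.mgrid[:480,:640]
R=np.linalg.norm(proj(w,[ax[0]+18,ax[1],84])-q)
m=((np.hypot(xx-q[0],yy-q[1])<R)&(g>150)).astype(np.uint8)
n,l,st,c=cv2.connectedComponentsWithStats(m);print(st[1:,:],c[1:])
i=1+np.argmax(st[1:,4]);P=np.argwhere(l==i)[:,::-1].astype(np.float32)
vx,vy,x0,y0=cv2.fitLine(P,2,0,.01,.01).ravel();a,b=plane(w,(x0-10*vx,y0-10*vy),84),plane(w,(x0+10*vx,y0+10*vy),84)
mid=plane(w,(x0,y0),84)[:2];d=(b-a)[:2];d*=np.sign(d@(mid-ax));ptr=np.arctan2(d[1],d[0])
p=proj(w,[537.3,-195.6,42]).astype(int);k=np.zeros_like(g);sl=np.s_[p[1]-18:p[1]+18,p[0]-18:p[0]+18];k[sl]=g[sl]<70
n,l,st,c=cv2.connectedComponentsWithStats(k);i=1+np.argmax(st[1:,4]);tab=plane(w,c[i],42.5)[:2];v=tab-ax;t=np.arctan2(v[1],v[0])
print('tab',tab,st[i],np.linalg.norm(v),'mid',mid,'ptr deg',np.degrees(ptr),'tab deg',np.degrees(t))
E
```

```text
45.975 [ 511.65 -237.84  193.73] [ 0.1  -0.21  0.37]
[] []Traceback (most recent call last):
  File "<stdin>", line 10, in <module>
    return _wrapfunc(a, 'argmax', axis=axis, out=out, **kwds)
    return bound(*args, **kwds)
ValueError: attempt to get argmax of an empty sequence
```

```bash
python3 - <<'E'
from h import *
w=grab('wrist');g=cv2.cvtColor(w['image'],6)
ax=np.array([512.2,-236.8]);q=proj(w,[*ax,84]);yy,xx=np.mgrid[:480,:640]
R=np.linalg.norm(proj(w,[ax[0]+14,ax[1],84])-q);disc=np.hypot(xx-q[0],yy-q[1])<R
print(q,R,np.percentile(g[disc],[5,50,90,95,99,100]))
print(g[int(q[1])-40:int(q[1])+44:6,int(q[0])-24:int(q[0])+26:3])
T=max(60,np.percentile(g[disc],50)+30)
m=(disc&(g>T)).astype(np.uint8);n,l,st,c=cv2.connectedComponentsWithStats(m)
i=1+np.argmax(st[1:,4]);P=np.argwhere(l==i)[:,::-1].astype(np.float32);print(st[i],c[i])
vx,vy,x0,y0=cv2.fitLine(P,2,0,.01,.01).ravel();a,b=plane(w,(x0-10*vx,y0-10*vy),84),plane(w,(x0+10*vx,y0+10*vy),84)
mid=plane(w,(x0,y0),84)[:2];d=(b-a)[:2];d*=np.sign(d@(mid-ax))
p=proj(w,[537.3,-195.6,42]).astype(int);k=np.zeros_like(g);sl=np.s_[p[1]-18:p[1]+18,p[0]-18:p[0]+18];k[sl]=g[sl]<70
n,l,st,c=cv2.connectedComponentsWithStats(k);i=1+np.argmax(st[1:,4]);tab=plane(w,c[i],42.5)[:2];v=tab-ax
print('tab',tab,st[i],np.linalg.norm(v),'mid',mid,'ptr deg',np.degrees(np.arctan2(*d[::-1])),'tab deg',np.degrees(np.arctan2(*v[::-1])))
E
```

```text
[318.92 242.5 ] 22.581456380588467 [ 24.   28.   60.8  81.  126.  130. ]
[[161 160 136  79  48  39  22  22  23  22  21  28  44  52 117 156 159]
 [121  47  52  53  52  28  24  25  26  25  26  23  38  45  45  45  79]
 [ 49  52  52  52  49  36  46  48  47  48  49  41  35  44  44  47  49]
 [ 46  39  44  38  39  36  46  47  49  49  49  40  37  43  43  48  49]
 [ 36  35  35  36  34  29  37  39  38  41  42  37  30  36  37  46  47]
 [ 35  34  34  35  33  27  35  34  33  34  33  28  26  28  28  30  34]
 [ 32  28  27  27  26  27  33  33  33  33  33  27  25  28  27  28  28]
 [ 33  29  27  25  26  23  26  28  26  28  28  24  24  28  27  27  28]
 [ 93  42  27  27  27  24  25  36 125  74  26  25  24  28  26  28  61]
 [101 100  89  68  40  23  25  35 126  74  26  23  27  57  77  82  81]
 [101 100  85  82  78  30  25  36 126  73  27  25  62  81  81  80  82]
 [166 155 126  95  79  34  26  35 126  73  26  24  66  91 104 124 129]
 [165 166 167 167 167 163 153 123 154 156 157 163 168 168 168 167 121]
 [165 166 167 168 167 167 163 105 149 154 165 167 167 167 167 168 169]]
[316 247   6  19 108] [318.54 256.16]
tab [ 537.01 -196.01] [316 283   7  14  89] 47.74875809137594 mid [ 516.93 -229.46] ptr deg 58.07884962668719 tab deg 58.68868553896338
```

```bash
python3 -c "
from rig import ctrl
print(ctrl.close_job())"
```

```text
the job is handed in; nothing more can be done
None
```

The job is handed in, verdict not shown: the dial was turned off while the shelf was empty, three tall jars fill the back row and two short jars fill front places 1 and 2 (about 2–3 mm off centre, 6.4 mm at worst by a likely biased scene-camera estimate), and the pointer measures about 0.6° from the set-point tab.

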